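# Make up two sampling kits on the lab bench

### The job

Make up the two sampling kits: the square three-bay tray gets the box of slides in its long bay, the wide-lidded jar in its large bay and the dropper bottle in its small bay; the oblong two-bay tray gets the square bottle in its wide bay and the tall tube in its narrow bay. Stand each thing upright on the floor of its bay and let go of it. Leave the beaker, the amber bottle and the stack of dishes standing where they are.

Things in the scene. Friction and masses are not known exactly. Their poses are not given: they have to be found in the camera images.
- slides_mid (a point): Carton of microscope slides, brown and white, standing upright: 32 mm (its x) by 82 mm (its y), 70 mm high; about 0.3 kg. Point at its centre, 35 mm above its underside. Best held across the 32 mm thickness, on its upper half, so that the fingers stay above the walls of the tray.
- jar_mid (a point): Squat round specimen jar, clear with a paper band and a wide ribbed white screw lid: body 56 mm across, lid 60 mm across and 16 mm high, 74 mm high in all; about 0.11 kg. Point at its centre, 37 mm above its underside.
- dropper_mid (a point): Small round glass dropper bottle with a paper band, black collar and black rubber bulb on top: body 33 mm across and straight up to 53 mm, collar 21 mm across, 92 mm high in all; about 0.07 kg. Point half-way up, 46 mm above its underside.
- bottle_mid (a point): Square white plastic bottle with a round white screw cap: body 50 by 50 mm (sides along its x and y) and 70 mm high, cap 33 mm across, 100 mm high in all; about 0.18 kg. Point half-way up, 50 mm above its underside.
- tube_mid (a point): Tall slim clear centrifuge tube that stands on its skirt, with a white screw cap: body 30 mm across and straight up to 102 mm, cap 35 mm across and 14 mm high, 116 mm high in all; about 0.065 kg. Point half-way up, 58 mm above its underside. Best held by the cap or close under it: held half-way up, its cap would reach up into the gripper.
- square_tray: Blue tray with three bays, fixed to the bench: 152 (x) by 148 mm (y) outside, 22 mm high, floor and walls 4 mm thick. Origin: centre of its underside, z up. In its own frame, the inside of the bays: long bay x 12 to 72, y -70 to 70 mm (centre 42, 0); large bay x -72 to 8, y -70 to 10 mm (centre -32, -30); small bay x -72 to 8, y 14 to 70 mm (centre -32, 42).
- oblong_tray: Blue tray with two bays, fixed to the bench: 86 (x) by 146 mm (y) outside, 22 mm high, floor and walls 4 mm thick. Origin: centre of its underside, z up. In its own frame, the inside of the bays: wide bay x -39 to 39, y -69 to 9 mm (centre 0, -30); narrow bay x -39 to 39, y 13 to 69 mm (centre 0, 41).
- beaker_mid (a point): Open glass beaker, 52 mm across, 70 mm high: not part of the kits, leave it standing. Point 35 mm above its underside.
- amber_mid (a point): Round amber glass bottle with a black cap, 56 mm across, 112 mm high: not part of the kits, leave it standing. Point 56 mm above its underside.
- dishes_mid (a point): Stack of four small round petri dishes (one body), clear with dark red filling, 60 mm across, 60 mm high: not part of the kits, leave it standing. Point 30 mm above its underside.
Mind the look-alikes: they are no part of the job. What is shaped like the part that bears bottle_mid but purple is not meant.

How it is judged:
By the outcome, as a careful person would: the job done as asked, in the order asked, and still so for the second after the job is handed in, with the robot touching nothing.
It also fails if it takes over 122 s, if anything falls off the work surface, if the arm or the gripper's body presses on something with over 40 N, if the wrist force passes 120 N, or if a joint passes its speed limit or range.

### The arm

A 6-joint arm with a two-finger parallel gripper is mounted at the origin on the work surface. World frame = base frame: x ahead of the robot, y to its left, z up, the work surface at z = 0. Lengths are in mm, angles in degrees, forces in N, time in s.
With the tool pointing down it reaches from about 275 to 1000 mm from the base axis. Payload 8.4 kg.
Tool frame: the origin (TCP) lies midway between the tips of the shut fingers; the grasp point (between the pads) lies 19 mm behind it (r.hold_point_z is the distance from the TCP to the grasp point, in mm); x points along the fingers, y is the direction in which the jaws open and shut, and the axes are right-handed (so a half turn about x gives the same grasp; the last joint's range is limited). The gripper opens to 85 mm and grips with 20 to 120 N. Pads are 22 mm wide; open, the fingers measure 114 mm over their backs; the gripper's body (76 mm by 85 mm) begins 54 mm behind the grasp point. The pads swing forward as they close: fully open they stand 13 mm farther back than shut.
Start: joints at [-75.997, 20.225, 93.587, -0, 66.188, -0.138], TCP at [152.687, -606.065, 231.281] pointing down, gripper open.
Joint ranges: [-150.9, 150.9], [-52.94, 120.26], [3.33, 152.33], [-74.26, 254.26], [0, 154.13], [-172.89, 172.89]. Speed limits (degrees/s): [127.2, 127.2, 159.86, 180, 180, 180].

### API

Orientations are given as a 3x3 rotation matrix whose columns are the frame's x, y, z axes.
In Python, from bench import sensors, get_image, camera_model, ticket, models, r gives the robot as it stands.
- The arm moves only by the tool apply_moves, never from a script. Its argument "targets" is a list of rows, each an object of numbers: "tx", "ty", "tz": the shift along the tool's x, y, z in cm; "ax", "ay", "az": the turn, a rotation vector about the tool's x, y, z in degrees. In form: [{"tx": .., "ty": .., "tz": .., "ax": .., "ay": .., "az": ..}, ...]. A call has 1 to 10 rows; each row shifts and turns the pose as measured when the row begins, along the tool's axes as they then stand; what a row does not reach is not made up. A row lasts 1/10 s, in which the tool goes at most 50 mm and 8.59 degrees, less where a joint would pass 70% of its speed; a pose out of reach is approached as far as the arm can. A call with a gripper value outside its range is refused whole. "claw" is the opening, from 0 (shut) to 1 (fully open), set as the call begins (left out, the last holds). The fingers move at their own pace and stop on an object; the grip force is fixed at half the most. Time passes only in rows, so rows that do not move let the fingers close. It gives the time, the measured TCP pose, the force and the opening at its end, in the units of the state.
- sensors.get_obs(): the state, without advancing time (a new reading comes with each control period).
- get_image(name): name is "scene" or "top" or "wrist"; returns the picture (480x640x3 uint8, red, green, blue); there is no depth.
- camera_model(name): a dict with "fx", "fy", "cx", "cy" (pixels), "distortion" ([k1, k2, p1, p2, k3] as OpenCV has them; the pictures are not rectified), "R" (3x3) and "t" (3): a world point X has camera coordinates R X + t. Camera axes: x right, y down, z forward; pixel columns grow to the right and rows downward; lengths in mm; the calibration is good to about 2 mm. A picture is of the moment at which its call begins: read the wrist's pose just before it. camera_model takes no time and is no camera call; for the wrist camera it gives the pose at the moment of the call.
- ticket.close_job(): hands the job in, once; it reports no verdict.
Trained networks look in the newest picture that a camera, given by its name, has taken for a name from the list of things; names that differ only in an ending like _2 or _b are one class to them, and where a whole thing is asked for, a point or a joint stands for the part that bears it (a point fixed in the world has none). Each returns a list of dicts, best first, with "confidence" (0 to 1); they miss things now and then, are a little off and sometimes report something else, mostly with a low value. They report only what shows in the picture. A call takes as long as a camera call. They do not tell look-alikes from the thing itself.
- models.find_in(camera, name): "point" ([x, y, z] in mm, in world coordinates, good to about 4 mm: the middle of the surface that is visible of it).
- models.spot_point(camera, name): "point" ([x, y, z] in mm, in world coordinates, good to about 4 mm: a listed point, or the origin of a listed thing).
The state is a dict: "t": time; "joints": joint angles; "qvel": joint speeds; "effort": joint torques, N m; "ee_pos": TCP position; "eef_rot": TCP orientation; "contact_force": force on the tool from outside, world axes, zero at the start; "torque": the same for the moment, N m; "gripper_width": finger opening in mm.
Only numpy, scipy, OpenCV 4.12 (cv2) and the standard library are available. Lean on these libraries where they do the work, as an engineer would, in place of code of your own. Each camera call takes 0.05 s, during which the arm holds its last target.

## Working session

There is one attempt and no reset: what is moved stays moved. The work goes in short steps, Python scripts to look and compute and a tool call to move; the robot and the scene stay as the last step left them, time stands still between calls to the robot, and variables do not carry over. Pictures are saved under pics/ and viewed, and the job is handed in when it is done.

Besides the shell and the picture viewer there is one more tool, called after ">>>" as a command line: name --argument value ..., lists and objects as JSON in quotes. apply_moves: Moves the arm, as the interface text tells. Its arguments: {"type":"object","properties":{"targets":{"type":"array"},"claw":{"type":"number"}},"required":["targets"]}

```bash
ls; mkdir -p pics
python3 - <<'E'
from bench import sensors,get_image,camera_model,models,r
import cv2,numpy as np
print(sensors.get_obs())
for c in ["scene","top","wrist"]:
    cv2.imwrite(f"pics/{c}0.png",get_image(c)[:,:,::-1])
    m=camera_model(c);print(c,{k:np.round(v,3).tolist() for k,v in m.items()})
E
```

```text
pics
{'t': 0.0, 'joints': array([-7.59971901e+01,  2.02638064e+01,  9.36298466e+01, -3.17187385e-05,
        6.61868228e+01, -1.35852355e-01]), 'qvel': array([-0.03312268, -0.02961987, -0.06312542,  0.05562004, -0.04430075,
       -0.01485167]), 'effort': array([-2.75895827e-04, -6.05259776e+01, -3.42065549e+01,  2.05652566e-05,
        9.35460470e-03, -2.55649871e-05]), 'ee_pos': array([ 152.56985181, -605.59802216,  230.54153395]), 'eef_rot': array([[-3.40353873e-04,  2.44269387e-01, -9.69707353e-01],
       [ 1.36270658e-03, -9.69706396e-01, -2.44269625e-01],
       [-9.99999014e-01, -1.40456470e-03, -2.82417475e-06]]), 'contact_force': array([-0.5983207 , -0.03753917, -0.31561257]), 'torque': array([ 0.01186574, -0.02688704,  0.03978985]), 'gripper_width': 85.38331048551676}
scene {'fx': 506.871, 'fy': 506.871, 'cx': 320.33, 'cy': 242.538, 'distortion': [-0.098, 0.0, 0.0, 0.0, 0.0], 'R': [[-0.239, 0.971, 0.017], [0.512, 0.141, -0.847], [-0.825, -0.194, -0.531]], 't': [116.806, -198.383, 1302.138]}
top {'fx': 514.578, 'fy': 514.578, 'cx': 311.737, 'cy': 244.9, 'distortion': [0.009, 0.0, 0.0, 0.0, 0.0], 'R': [[-0.023, -0.999, -0.037], [-0.992, 0.028, -0.125], [0.126, 0.034, -0.991]], 't': [31.74, 501.295, 926.037]}
wrist {'fx': 352.623, 'fy': 352.623, 'cx': 319.094, 'cy': 240.309, 'distortion': [-0.014, 0.0, 0.0, 0.0, 0.0], 'R': [[0.245, -0.969, 0.001], [-0.919, -0.232, 0.32], [-0.31, -0.079, -0.947]], 't': [-625.316, -41.886, 380.242]}
```

View pics/scene0.png

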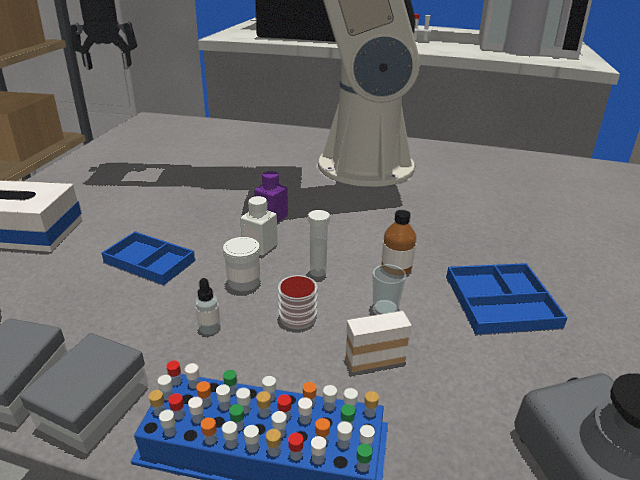

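View pics/top0.png

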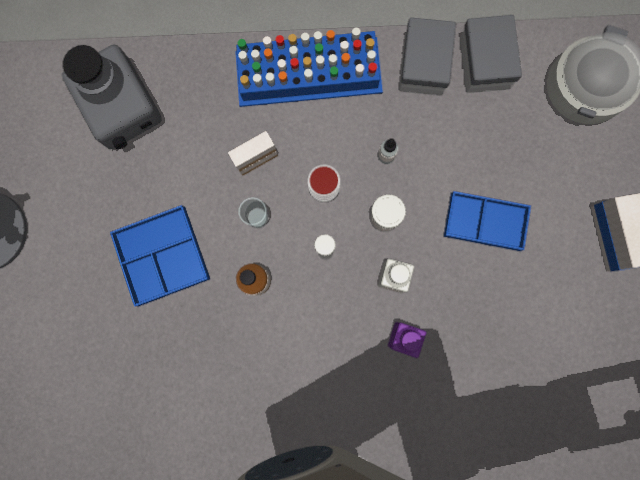

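View pics/wrist0.png

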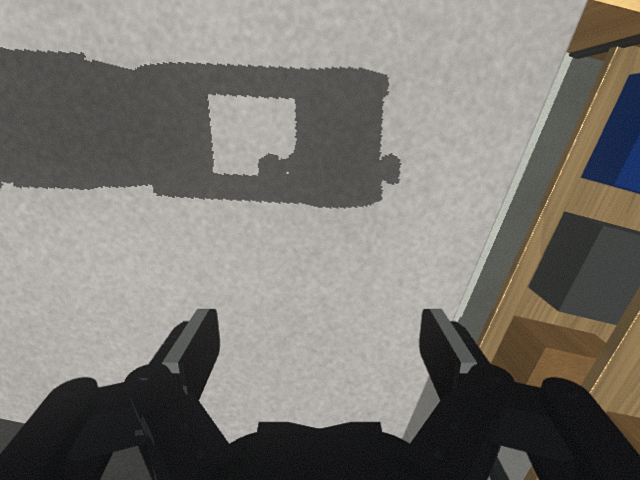

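Run:
```python
from bench import models
import numpy as np
for n in "slides_mid jar_mid dropper_mid bottle_mid tube_mid square_tray oblong_tray beaker_mid amber_mid dishes_mid".split():
  for c in ["scene","top"]:
    print(n,c,[(np.round(d["point"]).tolist(),round(d["confidence"],2)) for d in models.spot_point(c,n)])
```

```text
slides_mid scene [([679.0, 130.0, 34.0], 0.58), ([538.0, -313.0, 0.0], 0.49)]
slides_mid top [([675.0, 126.0, 38.0], 0.8)]
jar_mid scene [([557.0, -122.0, 33.0], 0.76)]
jar_mid top [([552.0, -122.0, 39.0], 0.71)]
dropper_mid scene [([678.0, -127.0, 45.0], 0.92)]
dropper_mid top [([680.0, -130.0, 47.0], 0.77)]
bottle_mid scene [([327.0, -152.0, 52.0], 0.79), ([438.0, -132.0, 52.0], 0.59)]
bottle_mid top [([326.0, -147.0, 49.0], 0.8), ([440.0, -132.0, 50.0], 0.74)]
tube_mid scene [([537.0, -313.0, -4.0], 0.64), ([618.0, -8.0, 33.0], 0.59), ([491.0, -9.0, 61.0], 0.55)]
tube_mid top [([486.0, -1.0, 54.0], 0.64)]
square_tray scene [([490.0, 311.0, -0.0], 0.94)]
square_tray top [([492.0, 316.0, -5.0], 0.63)]
oblong_tray scene [([538.0, -314.0, 3.0], 0.98)]
oblong_tray top [([539.0, -309.0, -3.0], 0.91)]
beaker_mid scene []
beaker_mid top [([558.0, 126.0, 37.0], 0.57)]
amber_mid scene [([438.0, 128.0, 50.0], 0.9), ([617.0, -9.0, 30.0], 0.39)]
amber_mid top [([438.0, 125.0, 57.0], 0.84)]
dishes_mid scene [([619.0, -6.0, 31.0], 0.68), ([536.0, -316.0, -2.0], 0.48)]
dishes_mid top [([617.0, -5.0, 31.0], 0.75)]
```

```bash
cat > h.py <<'E'
import numpy as np,cv2
from bench import camera_model
def proj(c,X,m=None):
    m=m or camera_model(c)
    R=np.array(m["R"]);t=np.array(m["t"])
    K=np.array([[m["fx"],0,m["cx"]],[0,m["fy"],m["cy"]],[0,0,1.]])
    return cv2.projectPoints(np.asarray(X,float).reshape(-1,3),cv2.Rodrigues(R)[0],t,K,np.array(m["distortion"],float))[0].reshape(-1,2)
def box(a,b,z0,z1): return np.array([[x,y,z] for x in(-a/2,a/2) for y in(-b/2,b/2) for z in(z0,z1)],float)
def cyl(d,z0,z1,n=24):
    th=np.arange(n)*2*np.pi/n
    return np.array([[d/2*np.cos(a),d/2*np.sin(a),z] for z in(z0,z1) for a in th])
def place(P,x,y,yaw,z=0):
    c,s=np.cos(np.radians(yaw)),np.sin(np.radians(yaw))
    return P@np.array([[c,s,0],[-s,c,0],[0,0,1]])+[x,y,z]
SH={"slides":[box(32,82,0,70)],"jar":[cyl(56,0,58),cyl(60,58,74)],"dropper":[cyl(33,0,53),cyl(21,53,70),cyl(12,70,92)],
"bottle":[box(50,50,0,70),cyl(33,70,100)],"tube":[cyl(30,0,102),cyl(35,102,116)],"sq":[box(152,148,0,22)],"ob":[box(86,146,0,22)]}
def sil(c,parts,x,y,yaw,z=0,S=4,m=None):
    M=np.zeros((480*S,640*S),np.uint8)
    for P in parts:
        h=cv2.convexHull(((proj(c,place(P,x,y,yaw,z),m)+.5)*S-.5).astype(np.float32))
        cv2.fillConvexPoly(M,np.round(h).astype(np.int32),1)
    return cv2.resize(M.astype(np.float32),(640,480),interpolation=cv2.INTER_AREA)
E
cat > a.py <<'E'
from h import *
from scipy.optimize import minimize
im={c:cv2.imread(f"pics/{c}0.png") for c in("scene","top")}
cm={c:camera_model(c) for c in im}
for n,g in [("sq",(491,313)),("ob",(538,-312))]:
    res=[]
    for cams in (["scene"],["top"],["scene","top"]):
        T={}
        for c in cams:
            b=im[c].astype(int);M=((b[:,:,0]-b[:,:,2]>45)&(b[:,:,0]-b[:,:,1]>25)).astype(np.uint8)
            u,v=proj(c,[[*g,10]])[0]
            k=np.zeros_like(M);cv2.circle(k,(int(u),int(v)),85,1,-1)
            T[c]=cv2.morphologyEx(M*k,cv2.MORPH_CLOSE,np.ones((5,5)))
        f=lambda p:sum(np.abs(sil(c,SH[n],*p,m=cm[c])-T[c]).sum() for c in cams)
        best=min(((f((g[0],g[1],a)),a) for a in range(-90,90,10)))
        rs=[minimize(f,(g[0],g[1],a0),method="Nelder-Mead",options=dict(initial_simplex=[(g[0],g[1],a0),(g[0]+8,g[1],a0),(g[0],g[1]+8,a0),(g[0],g[1],a0+8)],xatol=.1,fatol=.5)) for a0 in([best[1],best[1]+90] if n=="sq" else [best[1]])]
        for q in rs: print(n,cams,np.round(q.x,1),round(q.fun),{c:int(T[c].sum()) for c in cams})
E
python3 a.py
python3 - <<'E'
import cv2
b=cv2.imread("pics/top0.png")
c=b[110:380,220:460];cv2.imwrite("pics/crop_top.png",cv2.resize(c,None,fx=2.2,fy=2.2,interpolation=cv2.INTER_CUBIC))
E
```

```text
sq ['scene'] [490.4 313.7  19.2] 119 {'scene': 6198}
sq ['scene'] [490.9 314.4 109.2] 262 {'scene': 6198}
sq ['top'] [492.9 312.8  19.5] 189 {'top': 6297}
sq ['top'] [493.3 312.9 109.3] 338 {'top': 6297}
sq ['scene', 'top'] [491.7 313.2  19.2] 381 {'scene': 6198, 'top': 6297}
sq ['scene', 'top'] [492.  313.4 109.2] 643 {'scene': 6198, 'top': 6297}
ob ['scene'] [ 538.9 -311.6  -12.8] 164 {'scene': 3024}
ob ['top'] [ 541.7 -312.6  -12.4] 156 {'top': 3741}
ob ['scene', 'top'] [ 540.4 -311.8  -12.7] 394 {'scene': 3024, 'top': 3741}
```

View pics/crop_top.png

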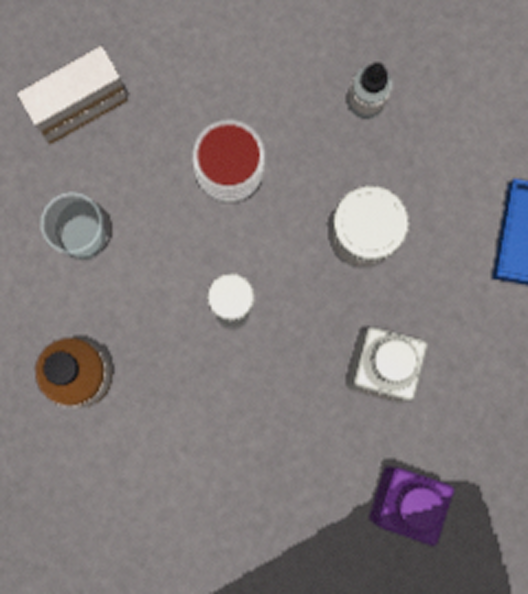

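```bash
cat > b.py <<'E'
from h import *
from scipy.optimize import minimize
im={c:cv2.imread(f"pics/{c}0.png") for c in("scene","top")}
cm={c:camera_model(c) for c in im}
G={"slides":(677,128,[30,-60]),"bottle":(439,-132,[-15]),"jar":(554,-122,[0]),"dropper":(679,-129,[0]),"tube":(489,-5,[0])}
vis={c:im[c].copy() for c in im}
for n,(x,y,ya) in G.items():
    T={}
    for c in im:
        s=max((sil(c,SH[n],x,y,a,m=cm[c]) for a in ya),key=lambda s:0)
        s=sum(sil(c,SH[n],x,y,a,m=cm[c]) for a in ya)>0.5
        if n in("slides","bottle"): s=sum(sil(c,SH[n],x,y,a,m=cm[c]) for a in range(-90,90,15))>.5
        s=s.astype(np.uint8)
        out=cv2.dilate(s,np.ones((25,25)));prob=cv2.dilate(s,np.ones((7,7)))
        inn=cv2.erode(s,np.ones((11,11) if n in("jar",) else (7,7)))
        gm=np.full(s.shape,cv2.GC_BGD,np.uint8);gm[prob>0]=cv2.GC_PR_FGD
        if n not in("slides","bottle"): gm[inn>0]=cv2.GC_FGD
        roi=cv2.boundingRect(out);X,Y,W,H=roi
        sub=im[c][Y:Y+H,X:X+W].copy();g2=gm[Y:Y+H,X:X+W].copy()
        cv2.grabCut(sub,g2,None,np.zeros((1,65)),np.zeros((1,65)),6,cv2.GC_INIT_WITH_MASK)
        t=np.zeros(s.shape,np.float32);t[Y:Y+H,X:X+W]=((g2==1)|(g2==3))
        T[c]=t
    for cams in(["scene"],["top"],["scene","top"]):
        f=lambda p:sum(np.abs(sil(c,SH[n],p[0],p[1],p[2] if len(p)>2 else 0,m=cm[c])-T[c]).sum() for c in cams)
        best=None
        for a in (range(-90,90,20) if len(ya)>1 else range(-45,45,15) if n=="bottle" else [None]):
            p0=np.array([x,y]+([a] if a is not None else []),float)
            S=np.vstack([p0]+[p0+8*e for e in np.eye(len(p0))])
            q=minimize(f,p0,method="Nelder-Mead",options=dict(initial_simplex=S,xatol=.1,fatol=.5))
            if best is None or q.fun<best.fun:best=q
        print(n,cams,np.round(best.x,1),round(best.fun),{c:int(T[c].sum()) for c in cams})
    for c in im:
        p=best.x; s=(sil(c,SH[n],p[0],p[1],p[2] if len(p)>2 else 0,m=cm[c])>.5).astype(np.uint8)
        for M,col in((T[c].astype(np.uint8),(0,255,0)),(s,(0,0,255))):
            cv2.drawContours(vis[c],cv2.findContours(M,cv2.RETR_EXTERNAL,cv2.CHAIN_APPROX_NONE)[0],-1,col,1)
a=cv2.resize(vis["top"][120:300,220:420],(800,720))[:600];cv2.imwrite("pics/v1.png",cv2.resize(vis["top"][120:300,220:420],(660,594)))
cv2.imwrite("pics/v2.png",cv2.resize(vis["scene"][190:380,180:420],(750,594)))
E
python3 b.py
```

```text
slides ['scene'] [679.5 126.5  37.3] 598 {'scene': 3768}
slides ['top'] [680.2 125.8  28.6] 52 {'top': 1245}
slides ['scene', 'top'] [680.1 126.1  29.6] 672 {'scene': 3768, 'top': 1245}
bottle ['scene'] [ 439.2 -130.9  -10.2] 311 {'scene': 1509}
bottle ['top'] [ 441.4 -130.6  -16.8] 98 {'top': 893}
bottle ['scene', 'top'] [ 440.6 -130.7  -15.5] 421 {'scene': 1509, 'top': 893}
jar ['scene'] [ 555.1 -119. ] 194 {'scene': 1884}
jar ['top'] [ 555.  -120.3] 105 {'top': 994}
jar ['scene', 'top'] [ 555.9 -119.1] 310 {'scene': 1884, 'top': 994}
dropper ['scene'] [ 678.7 -127.2] 111 {'scene': 1018}
dropper ['top'] [ 677.2 -128.6] 48 {'top': 374}
dropper ['scene', 'top'] [ 677.7 -127.8] 172 {'scene': 1018, 'top': 374}
tube ['scene'] [490.8  -4.3] 107 {'scene': 1236}
tube ['top'] [492.2  -5.3] 27 {'top': 389}
tube ['scene', 'top'] [491.7  -4.4] 154 {'scene': 1236, 'top': 389}
```

View pics/v1.png

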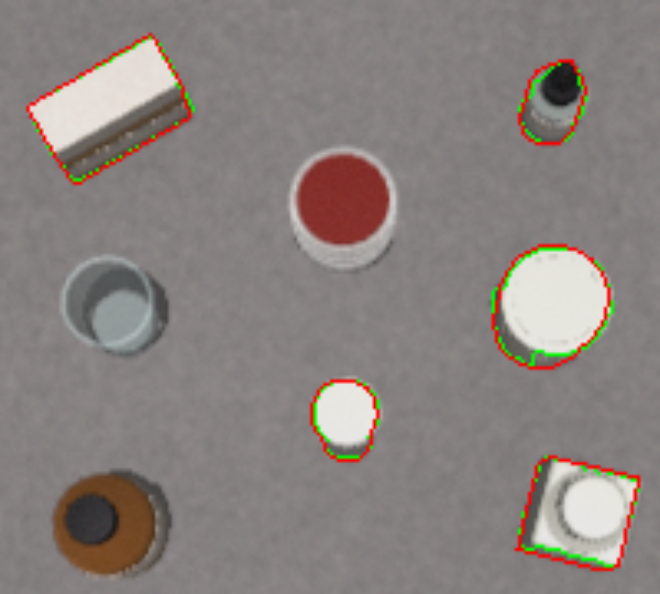

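View pics/v2.png

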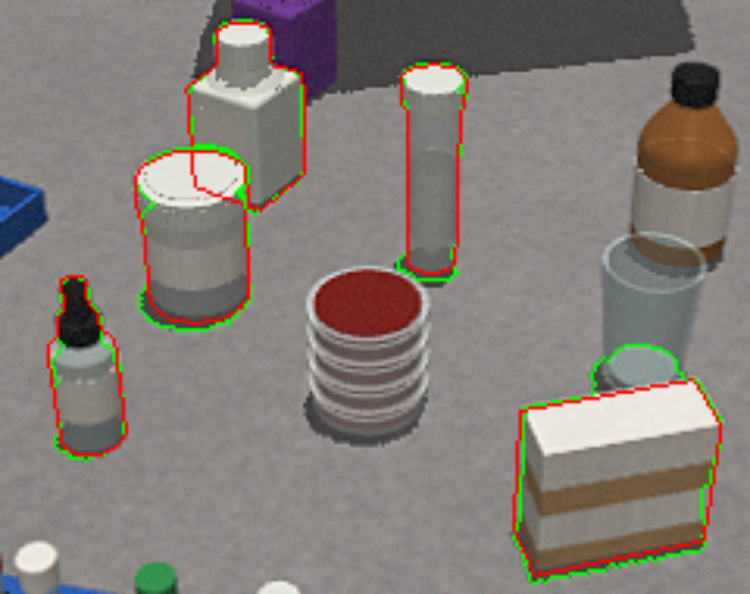

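```bash
cat > plan.py <<'E'
# usage: plan.py x,y,z,psi [x,y,z,psi ...] [lim_mm]
import sys,json,numpy as np
from scipy.spatial.transform import Rotation as Ro
from bench import sensors
def Rt(psi):
    c,s=np.cos(np.radians(psi)),np.sin(np.radians(psi))
    return np.array([[0,c,s],[0,s,-c],[-1,0,0]],float)
o=sensors.get_obs();p=np.array(o["ee_pos"]);R=np.array(o["eef_rot"])
psi=np.degrees(np.arctan2(R[1,1],R[0,1]))
print("t",round(o["t"],2),"tcp",p.round(1),"psi",psi.round(1),"tiltaxis",R[:,0].round(3),"F",np.round(o["contact_force"],1),"w",round(o["gripper_width"],1))
lim=45.;rows=[]
for a in sys.argv[1:]:
    v=[float(q) for q in a.split(",")]
    if len(v)==1: lim=v[0];continue
    for _ in range(40):
        d=R.T@(np.array(v[:3])-p);w=Ro.from_matrix(R.T@Rt(v[3])).as_rotvec(degrees=True)
        n=max(np.linalg.norm(d)/lim,np.linalg.norm(w)/8.)
        if np.linalg.norm(d)<.8 and np.linalg.norm(w)<.7:break
        k=max(1,np.ceil(n))
        d=d/k;w=w/k
        dc=np.round(d/10,2 if k<=1 else 1);wr=np.round(w*2)/2
        if not dc.any() and not wr.any(): break
        rows.append({q:float(x) for q,x in zip(("tx","ty","tz","ax","ay","az"),[*dc,*wr]) if x})
        p=p+R@(dc*10);R=R@Ro.from_rotvec(wr,degrees=True).as_matrix()
for i in range(0,len(rows),10): print(json.dumps(rows[i:i+10]))
E
python3 plan.py 400,-350,231,-30 680,126,170,28.7
```

```text
t 1.15 tcp [ 152.7 -606.1  231.3] psi -75.9 tiltaxis [ 0. -0. -1.] F [-0.5 -0.2  0.8] w 85.2
[{"ty": -2.3, "tz": -3.8, "ax": -5.5}, {"ty": -2.0, "tz": -4.0, "ax": -6.0}, {"ty": -1.6, "tz": -4.2, "ax": -5.5}, {"ty": -1.1, "tz": -4.3, "ax": -6.0}, {"ty": -0.7, "tz": -4.4, "ax": -5.5}, {"ty": -0.3, "tz": -4.4, "ax": -6.0}, {"ty": 0.2, "tz": -4.4, "ax": -5.5}, {"tx": 0.03, "ty": 0.66, "tz": -4.44, "ax": -6.0}, {"tx": 0.5, "tz": -4.2, "ax": -4.5}, {"tx": 0.5, "ty": 0.4, "tz": -4.2, "ax": -4.5}]
[{"tx": 0.5, "ty": 0.7, "tz": -4.2, "ax": -4.5}, {"tx": 0.5, "ty": 1.0, "tz": -4.1, "ax": -4.5}, {"tx": 0.5, "ty": 1.4, "tz": -4.0, "ax": -4.5}, {"tx": 0.4, "ty": 1.7, "tz": -3.9, "ax": -4.5}, {"tx": 0.5, "ty": 2.0, "tz": -3.8, "ax": -4.5}, {"tx": 0.4, "ty": 2.3, "tz": -3.6, "ax": -4.5}, {"tx": 0.5, "ty": 2.5, "tz": -3.4, "ax": -4.5}, {"tx": 0.4, "ty": 2.8, "tz": -3.2, "ax": -4.5}, {"tx": 0.5, "ty": 3.0, "tz": -3.0, "ax": -4.5}, {"tx": 0.4, "ty": 3.3, "tz": -2.7, "ax": -4.5}]
[{"tx": 0.5, "ty": 3.46, "tz": -2.53, "ax": -4.5}]
```

>>> apply_moves --targets '[{"ty": -2.3,"tz": -3.8,"ax": -5.5},{"ty": -2.0,"tz": -4.0,"ax": -6.0},{"ty": -1.6,"tz": -4.2,"ax": -5.5},{"ty": -1.1,"tz": -4.3,"ax": -6.0},{"ty": -0.7,"tz": -4.4,"ax": -5.5},{"ty": -0.3,"tz": -4.4,"ax": -6.0},{"ty": 0.2,"tz": -4.4,"ax": -5.5},{"ty": 0.7,"tz": -4.4,"ax": -6.0},{"tx": 0.5,"tz": -4.2,"ax": -4.5},{"tx": 0.5,"ty": 0.4,"tz": -4.2,"ax": -4.5}]' --claw 1

```text
$.targets[0]: bad value
```

```bash
python3 plan.py 680,126,170,28.7
```

```text
t 1.15 tcp [ 152.7 -606.1  231.3] psi -75.9 tiltaxis [ 0. -0. -1.] F [-0.5 -0.2  0.8] w 85.2
[{"tx": 0.3, "ty": -2.8, "tz": -3.3, "ax": -5.0}, {"tx": 0.3, "ty": -2.5, "tz": -3.5, "ax": -5.0}, {"tx": 0.3, "ty": -2.2, "tz": -3.7, "ax": -5.0}, {"tx": 0.3, "ty": -1.8, "tz": -3.9, "ax": -5.0}, {"tx": 0.3, "ty": -1.5, "tz": -4.0, "ax": -5.0}, {"tx": 0.3, "ty": -1.1, "tz": -4.1, "ax": -5.0}, {"tx": 0.3, "ty": -0.7, "tz": -4.2, "ax": -5.0}, {"tx": 0.3, "ty": -0.4, "tz": -4.3, "ax": -5.0}, {"tx": 0.3, "tz": -4.3, "ax": -5.0}, {"tx": 0.3, "ty": 0.4, "tz": -4.3, "ax": -5.0}]
[{"tx": 0.3, "ty": 0.7, "tz": -4.2, "ax": -5.0}, {"tx": 0.3, "ty": 1.1, "tz": -4.2, "ax": -5.0}, {"tx": 0.3, "ty": 1.5, "tz": -4.0, "ax": -5.0}, {"tx": 0.3, "ty": 1.8, "tz": -3.9, "ax": -5.0}, {"tx": 0.3, "ty": 2.2, "tz": -3.7, "ax": -5.0}, {"tx": 0.3, "ty": 2.5, "tz": -3.5, "ax": -5.0}, {"tx": 0.3, "ty": 2.8, "tz": -3.3, "ax": -5.0}, {"tx": 0.3, "ty": 3.0, "tz": -3.1, "ax": -5.0}, {"tx": 0.2, "ty": 3.3, "tz": -2.8, "ax": -5.0}, {"tx": 0.3, "ty": 3.5, "tz": -2.5, "ax": -5.0}]
[{"tx": 0.23, "ty": 3.68, "tz": -2.11, "ax": -4.5}]
```

```bash
sed -i 's/ if x})/})/; s/rows.append({q:float(x)/rows.append({q:float(x)+0.0/' plan.py; sed -i 's/rows=\[\]$/rows=[]/' plan.py; echo ok
```

```text
ok
```

>>> apply_moves --targets '[{"tx": 0,"ty": -2.3,"tz": -3.8,"ax": -5.5,"ay": 0,"az": 0},{"tx": 0,"ty": -2.0,"tz": -4.0,"ax": -6.0,"ay": 0,"az": 0},{"tx": 0,"ty": -1.6,"tz": -4.2,"ax": -5.5,"ay": 0,"az": 0},{"tx": 0,"ty": -1.1,"tz": -4.3,"ax": -6.0,"ay": 0,"az": 0},{"tx": 0,"ty": -0.7,"tz": -4.4,"ax": -5.5,"ay": 0,"az": 0},{"tx": 0,"ty": -0.3,"tz": -4.4,"ax": -6.0,"ay": 0,"az": 0},{"tx": 0,"ty": 0.2,"tz": -4.4,"ax": -5.5,"ay": 0,"az": 0},{"tx": 0,"ty": 0.7,"tz": -4.4,"ax": -6.0,"ay": 0,"az": 0},{"tx": 0.5,"ty": 0,"tz": -4.2,"ax": -4.5,"ay": 0,"az": 0},{"tx": 0.5,"ty": 0.4,"tz": -4.2,"ax": -4.5,"ay": 0,"az": 0}]' --claw 1

```text
t: 2.15
ee_pos: [446.5, -267.9, 222.0]
eef_rot: [[0.004, 0.944, -0.329], [-0.006, -0.329, -0.944], [-1.0, 0.006, 0.004]]
contact_force: [1.3, -0.4, -0.8]
gripper_width: 85.4
```

```bash
python3 plan.py 680,126,170,28.7
```

```text
t 2.15 tcp [ 446.5 -267.9  222. ] psi -19.2 tiltaxis [ 0.004 -0.006 -1.   ] F [ 1.3 -0.4 -0.8] w 85.4
[{"tx": 0.5, "ty": 0.8, "tz": -4.1, "ax": -4.5, "ay": 0.0, "az": 0.0}, {"tx": 0.5, "ty": 1.1, "tz": -4.0, "ax": -4.5, "ay": 0.0, "az": 0.0}, {"tx": 0.5, "ty": 1.5, "tz": -3.9, "ax": -4.5, "ay": 0.0, "az": 0.0}, {"tx": 0.4, "ty": 1.8, "tz": -3.8, "ax": -4.5, "ay": 0.0, "az": 0.0}, {"tx": 0.5, "ty": 2.0, "tz": -3.6, "ax": -4.5, "ay": 0.0, "az": 0.0}, {"tx": 0.4, "ty": 2.3, "tz": -3.5, "ax": -4.0, "ay": 0.0, "az": 0.0}, {"tx": 0.5, "ty": 2.6, "tz": -3.3, "ax": -4.5, "ay": 0.0, "az": 0.0}, {"tx": 0.4, "ty": 2.8, "tz": -3.1, "ax": -4.0, "ay": 0.0, "az": 0.0}, {"tx": 0.5, "ty": 3.0, "tz": -2.8, "ax": -4.5, "ay": 0.0, "az": 0.0}, {"tx": 0.4, "ty": 3.2, "tz": -2.6, "ax": -4.0, "ay": 0.0, "az": 0.0}]
[{"tx": 0.45, "ty": 3.45, "tz": -2.37, "ax": -4.5, "ay": 0.5, "az": 0.0}]
```

Tracks well. Continue.

>>> apply_moves --targets '[{"tx": 0.5,"ty": 0.8,"tz": -4.1,"ax": -4.5,"ay": 0,"az": 0},{"tx": 0.5,"ty": 1.1,"tz": -4.0,"ax": -4.5,"ay": 0,"az": 0},{"tx": 0.5,"ty": 1.5,"tz": -3.9,"ax": -4.5,"ay": 0,"az": 0},{"tx": 0.4,"ty": 1.8,"tz": -3.8,"ax": -4.5,"ay": 0,"az": 0},{"tx": 0.5,"ty": 2.0,"tz": -3.6,"ax": -4.5,"ay": 0,"az": 0},{"tx": 0.4,"ty": 2.3,"tz": -3.5,"ax": -4.0,"ay": 0,"az": 0},{"tx": 0.5,"ty": 2.6,"tz": -3.3,"ax": -4.5,"ay": 0,"az": 0},{"tx": 0.4,"ty": 2.8,"tz": -3.1,"ax": -4.0,"ay": 0,"az": 0},{"tx": 0.5,"ty": 3.0,"tz": -2.8,"ax": -4.5,"ay": 0,"az": 0},{"tx": 0.4,"ty": 3.2,"tz": -2.6,"ax": -4.0,"ay": 0,"az": 0}]'

```text
t: 3.15
ee_pos: [660.8, 110.4, 174.6]
eef_rot: [[0.009, 0.897, 0.443], [-0.008, 0.443, -0.897], [-1.0, 0.005, 0.011]]
contact_force: [0.1, -0.2, 0.3]
gripper_width: 85.3
```

```bash
python3 plan.py 680,126,150,28.7 680,126,150,28.7
python3 - <<'E'
from bench import get_image
import cv2
cv2.imwrite("pics/w1.png",get_image("wrist")[:,:,::-1])
E
```

```text
t 3.15 tcp [660.8 110.4 174.6] psi 26.3 tiltaxis [ 0.009 -0.008 -1.   ] F [ 0.1 -0.2  0.3] w 85.3
[{"tx": 2.47, "ty": 2.4, "tz": -0.57, "ax": -2.5, "ay": 0.5, "az": -0.5}]
```

View pics/w1.png

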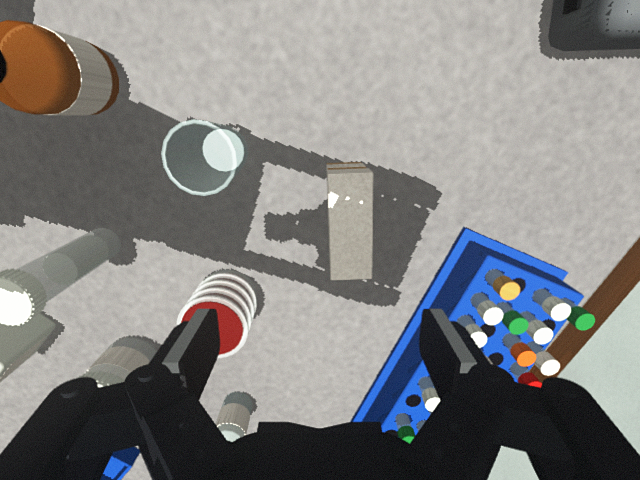

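>>> apply_moves --targets '[{"tx": 2.5,"ty": 2.4,"tz": -0.6,"ax": -2.5,"ay": 0.5,"az": -0.5},{"tx": 0,"ty": 0,"tz": 0,"ax": 0,"ay": 0,"az": 0}]'

```text
t: 3.4
ee_pos: [683.6, 135.3, 147.9]
eef_rot: [[-0.0, 0.871, 0.491], [-0.001, 0.491, -0.871], [-1.0, -0.001, 0.0]]
contact_force: [-0.3, -0.1, -0.3]
gripper_width: 85.1
```

```bash
python3 plan.py 680,126,90,28.7 680,126,32,28.7
python3 - <<'E'
from h import *
from bench import get_image
m=camera_model("wrist");b=get_image("wrist")[:,:,::-1].copy()
h=cv2.convexHull(proj("wrist",place(SH["slides"][0],680,126,28.7),m).astype(np.float32))
cv2.polylines(b,[np.round(h).astype(np.int32)],True,(0,0,255),1)
print(proj("wrist",[[680,126,150]],m))
cv2.imwrite("pics/w2.png",b)
E
```

```text
t 3.4 tcp [683.6 135.3 147.9] psi 29.4 tiltaxis [-0.    -0.001 -1.   ] F [-0.3 -0.1 -0.3] w 85.1
[{"tx": 2.9, "ty": -0.4, "tz": 0.3, "ax": 0.5, "ay": 0.0, "az": 0.0}, {"tx": 2.9, "ty": -0.37, "tz": 0.34, "ax": 0.0, "ay": 0.0, "az": 0.0}, {"tx": 2.9, "ty": 0.0, "tz": 0.0, "ax": 0.0, "ay": 0.0, "az": 0.0}, {"tx": 2.9, "ty": 0.01, "tz": -0.01, "ax": 0.0, "ay": 0.0, "az": 0.0}]
[[301.92806147 323.43675433]]
```

View pics/w2.png

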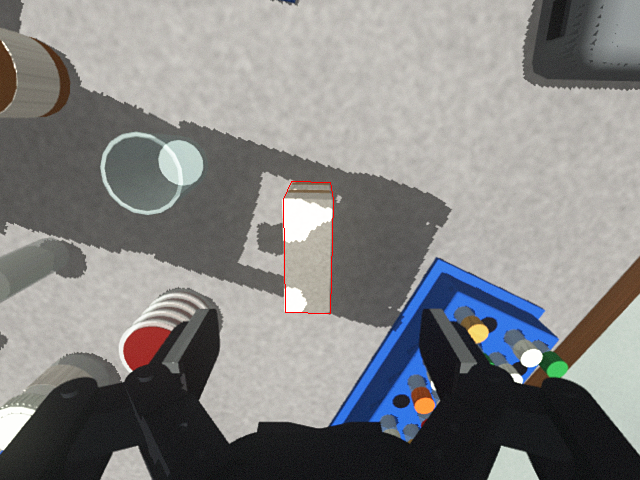

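The slides' fitted box (corners about (285,198)–(331,313)) lies on the carton in a third view. Descend.

>>> apply_moves --targets '[{"tx": 2.9,"ty": -0.4,"tz": 0.3,"ax": 0.5,"ay": 0,"az": 0},{"tx": 2.9,"ty": -0.4,"tz": 0.3,"ax": 0,"ay": 0,"az": 0},{"tx": 0,"ty": 0,"tz": 0,"ax": 0,"ay": 0,"az": 0},{"tx": 0,"ty": 0,"tz": 0,"ax": 0,"ay": 0,"az": 0}]'

```text
t: 3.85
ee_pos: [680.1, 122.6, 95.4]
eef_rot: [[0.006, 0.878, 0.478], [-0.001, 0.478, -0.878], [-1.0, 0.004, 0.004]]
contact_force: [0.5, 0.1, 1.5]
gripper_width: 85.5
```

```bash
python3 plan.py 680,126,32,28.7
```

```text
t 3.85 tcp [680.1 122.6  95.4] psi 28.5 tiltaxis [ 0.006 -0.001 -1.   ] F [0.5 0.1 1.5] w 85.5
[{"tx": 3.2, "ty": 0.1, "tz": -0.2, "ax": 0.0, "ay": 0.0, "az": 0.0}, {"tx": 3.14, "ty": 0.03, "tz": -0.13, "ax": 0.0, "ay": 0.0, "az": -0.5}]
```

>>> apply_moves --targets '[{"tx": 3.2,"ty": 0.1,"tz": -0.2,"ax": 0,"ay": 0,"az": 0},{"tx": 2.6,"ty": 0,"tz": -0.1,"ax": 0,"ay": 0,"az": 0},{"tx": 0.4,"ty": 0,"tz": 0,"ax": 0,"ay": 0,"az": 0},{"tx": 0,"ty": 0,"tz": 0,"ax": 0,"ay": 0,"az": 0}]'

```text
t: 4.25
ee_pos: [684.9, 125.1, 41.7]
eef_rot: [[0.017, 0.88, 0.475], [0.001, 0.475, -0.88], [-1.0, 0.015, 0.008]]
contact_force: [-0.3, 0.4, 0.1]
gripper_width: 85.0
```

```bash
python3 plan.py 680,126,32,28.7
```

```text
t 4.25 tcp [684.9 125.1  41.7] psi 28.4 tiltaxis [ 0.017  0.001 -1.   ] F [-0.3  0.4  0.1] w 85.0
[{"tx": 0.96, "ty": -0.4, "tz": -0.31, "ax": -0.5, "ay": 0.5, "az": -1.0}]
```

>>> apply_moves --targets '[{"tx": 0.9,"ty": -0.4,"tz": -0.3,"ax": -0.5,"ay": 0.5,"az": -1.0},{"tx": 0,"ty": 0,"tz": 0,"ax": 0,"ay": 0,"az": 0}]'

```text
t: 4.45
ee_pos: [681.4, 126.0, 35.6]
eef_rot: [[-0.0, 0.876, 0.483], [0.001, 0.483, -0.876], [-1.0, -0.0, -0.001]]
contact_force: [-0.1, -0.1, -0.7]
gripper_width: 85.4
```

```bash
python3 plan.py 680,126,32,28.7
```

```text
t 4.45 tcp [681.4 126.   35.6] psi 28.9 tiltaxis [-0.     0.001 -1.   ] F [-0.1 -0.1 -0.7] w 85.4
[{"tx": 0.36, "ty": -0.12, "tz": -0.07, "ax": 0.0, "ay": 0.0, "az": 0.0}]
```

Close on it, lowering 3 mm first.

>>> apply_moves --targets '[{"tx": 0.3,"ty": -0.1,"tz": 0,"ax": 0,"ay": 0,"az": 0},{"tx": 0,"ty": 0,"tz": 0,"ax": 0,"ay": 0,"az": 0}]'

```text
t: 4.65
ee_pos: [681.6, 125.7, 34.2]
eef_rot: [[0.002, 0.876, 0.483], [0.001, 0.483, -0.876], [-1.0, 0.002, 0.0]]
contact_force: [-0.6, 0.5, 0.0]
gripper_width: 85.5
```

>>> apply_moves --targets '[{"tx": 0,"ty": 0,"tz": 0,"ax": 0,"ay": 0,"az": 0},{"tx": 0,"ty": 0,"tz": 0,"ax": 0,"ay": 0,"az": 0},{"tx": 0,"ty": 0,"tz": 0,"ax": 0,"ay": 0,"az": 0},{"tx": 0,"ty": 0,"tz": 0,"ax": 0,"ay": 0,"az": 0},{"tx": 0,"ty": 0,"tz": 0,"ax": 0,"ay": 0,"az": 0},{"tx": 0,"ty": 0,"tz": 0,"ax": 0,"ay": 0,"az": 0},{"tx": 0,"ty": 0,"tz": 0,"ax": 0,"ay": 0,"az": 0},{"tx": 0,"ty": 0,"tz": 0,"ax": 0,"ay": 0,"az": 0}]' --claw 0

```text
t: 5.45
ee_pos: [681.8, 125.7, 35.1]
eef_rot: [[0.002, 0.876, 0.483], [0.001, 0.483, -0.876], [-1.0, 0.003, 0.0]]
contact_force: [-0.6, -1.2, 0.0]
gripper_width: 31.4
```

```bash
python3 plan.py 30 680,126,90,28.7 45 680,126,170,28.7 531,327,170,19.3
```

```text
t 5.45 tcp [681.8 125.7  35.1] psi 28.9 tiltaxis [ 0.002  0.001 -1.   ] F [-0.6 -1.2  0. ] w 31.4
[{"tx": -2.7, "ty": -0.1, "tz": -0.1, "ax": 0.0, "ay": 0.0, "az": 0.0}, {"tx": -2.79, "ty": -0.02, "tz": -0.01, "ax": 0.0, "ay": 0.0, "az": 0.0}, {"tx": -4.0, "ty": 0.0, "tz": 0.0, "ax": 0.0, "ay": 0.0, "az": 0.0}, {"tx": -4.0, "ty": 0.02, "tz": 0.0, "ax": 0.0, "ay": 0.0, "az": 0.0}, {"tx": 0.0, "ty": -0.6, "tz": -4.1, "ax": 1.5, "ay": 0.0, "az": 0.0}, {"tx": 0.0, "ty": -0.7, "tz": -4.1, "ax": 1.5, "ay": 0.0, "az": 0.0}, {"tx": 0.0, "ty": -0.8, "tz": -4.1, "ax": 1.5, "ay": 0.0, "az": 0.0}, {"tx": 0.0, "ty": -0.8, "tz": -4.1, "ax": 1.5, "ay": 0.0, "az": 0.0}, {"tx": 0.0, "ty": -1.0, "tz": -4.1, "ax": 2.0, "ay": 0.0, "az": 0.0}, {"tx": -0.02, "ty": -1.09, "tz": -4.0, "ax": 1.5, "ay": 0.0, "az": 0.0}]
```

>>> apply_moves --targets '[{"tx": -2.0,"ty": 0,"tz": 0,"ax": 0,"ay": 0,"az": 0},{"tx": -3.5,"ty": 0,"tz": 0,"ax": 0,"ay": 0,"az": 0},{"tx": -4.0,"ty": 0,"tz": 0,"ax": 0,"ay": 0,"az": 0},{"tx": -4.0,"ty": 0,"tz": 0,"ax": 0,"ay": 0,"az": 0},{"tx": 0,"ty": -0.6,"tz": -3.0,"ax": 1.5,"ay": 0,"az": 0},{"tx": 0,"ty": -0.7,"tz": -4.1,"ax": 1.5,"ay": 0,"az": 0},{"tx": 0,"ty": -0.8,"tz": -4.1,"ax": 1.5,"ay": 0,"az": 0},{"tx": 0,"ty": -0.8,"tz": -4.1,"ax": 1.5,"ay": 0,"az": 0},{"tx": 0,"ty": -1.0,"tz": -4.1,"ax": 2.0,"ay": 0,"az": 0},{"tx": 0,"ty": 0,"tz": 0,"ax": 0,"ay": 0,"az": 0}]'

```text
t: 6.45
ee_pos: [556.3, 286.8, 170.4]
eef_rot: [[-0.005, 0.938, 0.347], [0.0, 0.347, -0.938], [-1.0, -0.004, -0.002]]
contact_force: [-0.1, -0.1, -2.6]
gripper_width: 31.4
```

```bash
python3 plan.py 35 531.3,327.1,130,19.3 531.3,327.1,70,19.3;  python3 - <<'E'
from bench import get_image
import cv2
cv2.imwrite("pics/w3.png",get_image("wrist")[:,:,::-1])
E
```

```text
t 6.45 tcp [556.3 286.8 170.4] psi 20.3 tiltaxis [-0.005  0.    -1.   ] F [-0.1 -0.1 -2.6] w 31.4
[{"tx": 2.0, "ty": -0.5, "tz": -2.3, "ax": 0.5, "ay": 0.0, "az": 0.0}, {"tx": 2.05, "ty": -0.44, "tz": -2.34, "ax": 0.5, "ay": 0.0, "az": 0.5}, {"tx": 3.0, "ty": 0.0, "tz": 0.0, "ax": 0.0, "ay": 0.0, "az": 0.0}, {"tx": 3.0, "ty": -0.03, "tz": 0.01, "ax": 0.0, "ay": 0.0, "az": 0.0}]
```

View pics/w3.png

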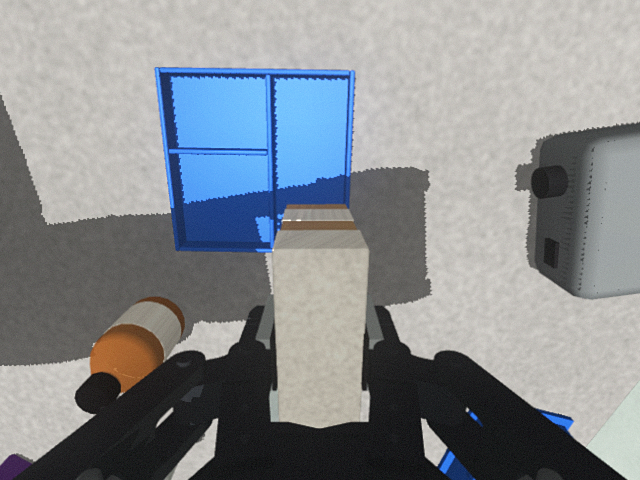

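>>> apply_moves --targets '[{"tx": 1.5,"ty": -0.4,"tz": -2.3,"ax": 0.5,"ay": 0,"az": 0},{"tx": 2.0,"ty": -0.5,"tz": -2.3,"ax": 0.5,"ay": 0,"az": 0},{"tx": 2.0,"ty": 0,"tz": 0,"ax": 0,"ay": 0,"az": 0},{"tx": 0,"ty": 0,"tz": 0,"ax": 0,"ay": 0,"az": 0},{"tx": 0,"ty": 0,"tz": 0,"ax": 0,"ay": 0,"az": 0}]'

```text
t: 7.0
ee_pos: [535.1, 323.8, 113.8]
eef_rot: [[-0.002, 0.943, 0.331], [-0.002, 0.331, -0.943], [-1.0, -0.003, 0.001]]
contact_force: [-0.8, -0.2, -3.1]
gripper_width: 31.4
```

```bash
python3 plan.py 35 531.3,327.1,65,19.3
```

```text
t 7.0 tcp [535.1 323.8 113.8] psi 19.4 tiltaxis [-0.002 -0.002 -1.   ] F [-0.8 -0.2 -3.1] w 31.4
[{"tx": 2.4, "ty": -0.1, "tz": -0.2, "ax": 0.0, "ay": 0.0, "az": 0.0}, {"tx": 2.48, "ty": -0.14, "tz": -0.24, "ax": 0.0, "ay": 0.0, "az": 0.0}]
```

>>> apply_moves --targets '[{"tx": 2.4,"ty": -0.15,"tz": -0.2,"ax": 0,"ay": 0,"az": 0},{"tx": 2.5,"ty": -0.15,"tz": -0.25,"ax": 0,"ay": 0,"az": 0},{"tx": 0,"ty": 0,"tz": 0,"ax": 0,"ay": 0,"az": 0},{"tx": 0,"ty": 0,"tz": 0,"ax": 0,"ay": 0,"az": 0}]'

```text
t: 7.4
ee_pos: [535.8, 325.7, 68.4]
eef_rot: [[0.004, 0.944, 0.329], [0.0, 0.329, -0.944], [-1.0, 0.004, 0.001]]
contact_force: [0.3, -0.0, -2.4]
gripper_width: 31.5
```

```bash
python3 plan.py 35 531.3,327.1,41,19.3;  python3 - <<'E'
from bench import get_image
import cv2
cv2.imwrite("pics/s3.png",cv2.resize(get_image("scene")[200:360,400:600,::-1],(800,640))[:600])
E
```

```text
t 7.4 tcp [535.8 325.7  68.4] psi 19.2 tiltaxis [ 0.004  0.    -1.   ] F [ 0.3 -0.  -2.4] w 31.5
[{"tx": 2.74, "ty": -0.38, "tz": -0.28, "ax": 0.0, "ay": 0.0, "az": 0.0}]
```

View pics/s3.png

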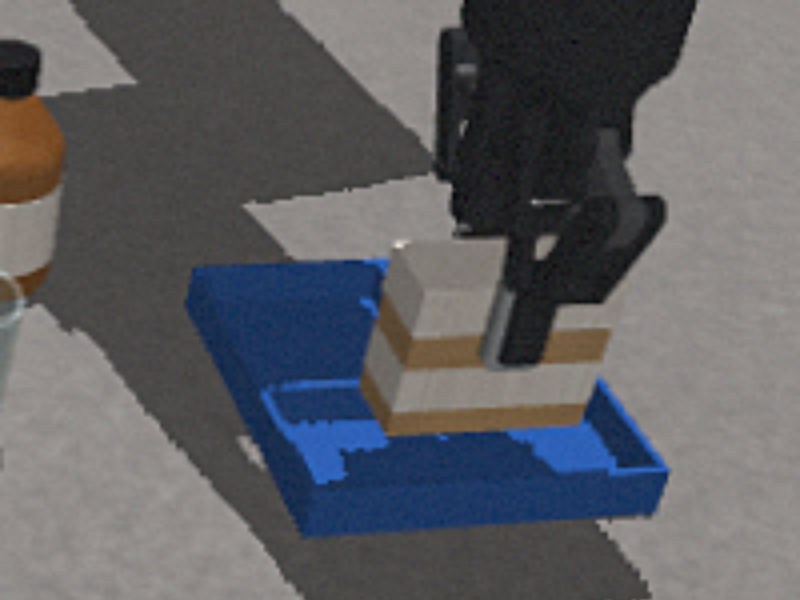

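>>> apply_moves --targets '[{"tx": 1.3,"ty": -0.4,"tz": -0.3,"ax": 0,"ay": 0,"az": 0},{"tx": 1.2,"ty": 0,"tz": 0,"ax": 0,"ay": 0,"az": 0},{"tx": 0,"ty": 0,"tz": 0,"ax": 0,"ay": 0,"az": 0},{"tx": 0,"ty": 0,"tz": 0,"ax": 0,"ay": 0,"az": 0}]'

```text
t: 7.85
ee_pos: [532.7, 327.8, 44.6]
eef_rot: [[0.007, 0.945, 0.328], [0.003, 0.328, -0.945], [-1.0, 0.008, -0.0]]
contact_force: [0.0, -0.2, -2.9]
gripper_width: 31.4
```

```bash
python3 plan.py 35 531.3,327.1,39.5,19.3
```

```text
t 7.85 tcp [532.7 327.8  44.6] psi 19.2 tiltaxis [ 0.007  0.003 -1.   ] F [ 0.  -0.2 -2.9] w 31.4
[{"tx": 0.51, "ty": -0.16, "tz": 0.02, "ax": 0.0, "ay": 0.0, "az": -0.5}]
```

>>> apply_moves --targets '[{"tx": 0.5,"ty": -0.1,"tz": 0,"ax": 0,"ay": 0,"az": -0.5},{"tx": 0.1,"ty": 0,"tz": 0,"ax": 0,"ay": 0,"az": 0},{"tx": 0,"ty": 0,"tz": 0,"ax": 0,"ay": 0,"az": 0}]'

```text
t: 8.15
ee_pos: [531.9, 327.6, 39.2]
eef_rot: [[-0.001, 0.945, 0.328], [-0.0, 0.328, -0.945], [-1.0, -0.001, -0.0]]
contact_force: [-0.2, 0.5, -2.8]
gripper_width: 31.3
```

```bash
python3 plan.py 35 531.3,327.1,39,19.3
```

```text
t 8.15 tcp [531.9 327.6  39.2] psi 19.2 tiltaxis [-0.001 -0.    -1.   ] F [-0.2  0.5 -2.8] w 31.3
[{"tx": 0.02, "ty": -0.07, "tz": 0.03, "ax": 0.0, "ay": 0.0, "az": 0.0}]
```

>>> apply_moves --targets '[{"tx": 0.15,"ty": 0,"tz": 0,"ax": 0,"ay": 0,"az": 0},{"tx": 0,"ty": 0,"tz": 0,"ax": 0,"ay": 0,"az": 0}]'

```text
t: 8.35
ee_pos: [532.2, 327.8, 39.6]
eef_rot: [[-0.001, 0.945, 0.328], [-0.0, 0.328, -0.945], [-1.0, -0.001, -0.0]]
contact_force: [0.2, -0.4, -3.4]
gripper_width: 31.5
```

>>> apply_moves --targets '[{"tx": 0.3,"ty": 0,"tz": 0,"ax": 0,"ay": 0,"az": 0},{"tx": 0.1,"ty": 0,"tz": 0,"ax": 0,"ay": 0,"az": 0}]'

```text
t: 8.55
ee_pos: [532.5, 328.1, 39.1]
eef_rot: [[-0.0, 0.945, 0.328], [0.0, 0.328, -0.945], [-1.0, -0.0, -0.0]]
contact_force: [-3.1, -1.5, 3.0]
gripper_width: 31.3
```

>>> apply_moves --targets '[{"tx": 0,"ty": 0,"tz": 0,"ax": 0,"ay": 0,"az": 0},{"tx": 0,"ty": 0,"tz": 0,"ax": 0,"ay": 0,"az": 0},{"tx": 0,"ty": 0,"tz": 0,"ax": 0,"ay": 0,"az": 0},{"tx": 0,"ty": 0,"tz": 0,"ax": 0,"ay": 0,"az": 0},{"tx": 0,"ty": 0,"tz": 0,"ax": 0,"ay": 0,"az": 0}]' --claw 0.7

```text
t: 9.05
ee_pos: [533.8, 328.8, 39.4]
eef_rot: [[0.002, 0.945, 0.328], [0.002, 0.328, -0.945], [-1.0, 0.003, -0.001]]
contact_force: [-0.4, -0.3, -0.7]
gripper_width: 60.0
```

```bash
python3 plan.py 35 531.3,327.1,90,19.3 45 531,327,170,19.3 555.3,-119.7,170,-70.7
```

```text
t 9.05 tcp [533.8 328.8  39.4] psi 19.2 tiltaxis [ 0.002  0.002 -1.   ] F [-0.4 -0.3 -0.7] w 60.0
[{"tx": -2.5, "ty": -0.1, "tz": 0.0, "ax": 0.0, "ay": 0.0, "az": 0.0}, {"tx": -2.56, "ty": -0.18, "tz": 0.08, "ax": 0.0, "ay": 0.0, "az": 0.0}, {"tx": -4.0, "ty": 0.0, "tz": 0.0, "ax": 0.0, "ay": 0.0, "az": 0.0}, {"tx": -4.0, "ty": -0.01, "tz": -0.01, "ax": 0.0, "ay": 0.0, "az": 0.0}, {"tx": 0.0, "ty": -1.0, "tz": 3.6, "ax": 7.5, "ay": 0.0, "az": 0.0}, {"tx": 0.0, "ty": -0.6, "tz": 3.7, "ax": 7.5, "ay": 0.0, "az": 0.0}, {"tx": 0.0, "ty": -0.1, "tz": 3.7, "ax": 7.5, "ay": 0.0, "az": 0.0}, {"tx": 0.0, "ty": 0.4, "tz": 3.7, "ax": 7.5, "ay": 0.0, "az": 0.0}, {"tx": 0.0, "ty": 0.9, "tz": 3.6, "ax": 7.5, "ay": 0.0, "az": 0.0}, {"tx": 0.0, "ty": 1.4, "tz": 3.5, "ax": 7.5, "ay": 0.0, "az": 0.0}]
[{"tx": 0.0, "ty": 1.8, "tz": 3.3, "ax": 7.5, "ay": 0.0, "az": 0.0}, {"tx": 0.0, "ty": 2.2, "tz": 3.0, "ax": 7.5, "ay": 0.0, "az": 0.0}, {"tx": 0.0, "ty": 2.6, "tz": 2.7, "ax": 7.5, "ay": 0.0, "az": 0.0}, {"tx": 0.0, "ty": 2.9, "tz": 2.3, "ax": 7.5, "ay": 0.0, "az": 0.0}, {"tx": 0.0, "ty": 3.2, "tz": 1.9, "ax": 7.5, "ay": 0.0, "az": 0.0}, {"tx": -0.08, "ty": 3.4, "tz": 1.45, "ax": 7.5, "ay": 0.0, "az": 0.0}]
```

>>> apply_moves --targets '[{"tx": -2.5,"ty": 0,"tz": 0,"ax": 0,"ay": 0,"az": 0},{"tx": -3.0,"ty": 0,"tz": 0,"ax": 0,"ay": 0,"az": 0},{"tx": -4.0,"ty": 0,"tz": 0,"ax": 0,"ay": 0,"az": 0},{"tx": -4.0,"ty": 0,"tz": 0,"ax": 0,"ay": 0,"az": 0},{"tx": 0,"ty": -1.0,"tz": 3.6,"ax": 7.5,"ay": 0,"az": 0},{"tx": 0,"ty": -0.6,"tz": 3.7,"ax": 7.5,"ay": 0,"az": 0},{"tx": 0,"ty": -0.1,"tz": 3.7,"ax": 7.5,"ay": 0,"az": 0},{"tx": 0,"ty": 0.4,"tz": 3.7,"ax": 7.5,"ay": 0,"az": 0},{"tx": 0,"ty": 0.9,"tz": 3.6,"ax": 7.5,"ay": 0,"az": 0},{"tx": 0,"ty": 1.4,"tz": 3.5,"ax": 7.5,"ay": 0,"az": 0}]' --claw 1

```text
t: 10.05
ee_pos: [544.3, 102.3, 178.7]
eef_rot: [[0.004, 0.891, -0.455], [0.003, -0.455, -0.891], [-1.0, 0.003, -0.004]]
contact_force: [0.0, -0.3, -0.5]
gripper_width: 85.6
```

```bash
python3 plan.py 45  555.3,-119.7,140,-70.7
python3 - <<'E'
from h import *
from bench import get_image
v=[]
for c,s in(("top",(slice(180,330),slice(90,240))),("scene",(slice(220,370),slice(420,570)))):
    b=get_image(c)[:,:,::-1].copy();cv2.imwrite(f"pics/{c}_after1.png",b);v.append(cv2.resize(b[s],(400,400)))
cv2.imwrite("pics/s4.png",np.hstack(v))
E
```

```text
t 10.05 tcp [544.3 102.3 178.7] psi -27.0 tiltaxis [ 0.004  0.003 -1.   ] F [ 0.  -0.3 -0.5] w 85.6
[{"tx": 0.6, "ty": 1.8, "tz": 3.2, "ax": 7.5, "ay": 0.0, "az": 0.0}, {"tx": 0.6, "ty": 2.3, "tz": 2.9, "ax": 7.0, "ay": 0.0, "az": 0.0}, {"tx": 0.7, "ty": 2.6, "tz": 2.7, "ax": 7.5, "ay": 0.0, "az": 0.0}, {"tx": 0.6, "ty": 2.9, "tz": 2.3, "ax": 7.0, "ay": 0.0, "az": 0.0}, {"tx": 0.7, "ty": 3.2, "tz": 1.9, "ax": 7.5, "ay": 0.0, "az": 0.0}, {"tx": 0.62, "ty": 3.37, "tz": 1.51, "ax": 7.0, "ay": -0.5, "az": 0.0}]
```

View pics/s4.png

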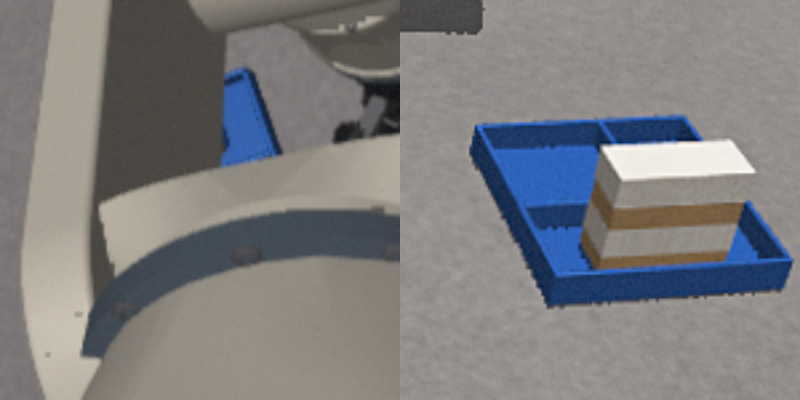

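The slides box stands upright in the long bay. On to the jar.

>>> apply_moves --targets '[{"tx": 0.6,"ty": 1.8,"tz": 3.2,"ax": 7.5,"ay": 0,"az": 0},{"tx": 0.6,"ty": 2.3,"tz": 2.9,"ax": 7.0,"ay": 0,"az": 0},{"tx": 0.7,"ty": 2.6,"tz": 2.7,"ax": 7.5,"ay": 0,"az": 0},{"tx": 0.6,"ty": 2.9,"tz": 2.3,"ax": 7.0,"ay": 0,"az": 0},{"tx": 0.7,"ty": 3.2,"tz": 1.9,"ax": 7.5,"ay": 0,"az": 0},{"tx": 0.6,"ty": 3.0,"tz": 1.4,"ax": 6.0,"ay": -0.5,"az": 0},{"tx": 0,"ty": 0,"tz": 0,"ax": 0,"ay": 0,"az": 0},{"tx": 0,"ty": 0,"tz": 0,"ax": 0,"ay": 0,"az": 0}]'

```text
t: 10.95
ee_pos: [555.2, -123.1, 138.8]
eef_rot: [[-0.001, 0.328, -0.945], [0.0, -0.945, -0.328], [-1.0, -0.001, 0.001]]
contact_force: [-0.3, 0.5, -0.2]
gripper_width: 85.5
```

```bash
python3 plan.py 30  555.3,-119.7,80,-70.7
cat > wv.py <<'E'
import sys
from h import *
from bench import get_image
n,x,y,a,f=sys.argv[1:6]
m=camera_model("wrist");b=get_image("wrist")[:,:,::-1].copy()
for P in SH[n]:
    h=cv2.convexHull(proj("wrist",place(P,float(x),float(y),float(a)),m).astype(np.float32))
    cv2.polylines(b,[np.round(h).astype(np.int32)],True,(0,0,255),1)
cv2.imwrite(f"pics/{f}.png",b)
E
python3 wv.py jar 555.3 -119.7 0 w5
```

```text
t 10.95 tcp [ 555.2 -123.1  138.8] psi -70.9 tiltaxis [-0.001  0.    -1.   ] F [-0.3  0.5 -0.2] w 85.5
[{"tx": 2.9, "ty": -0.2, "tz": -0.1, "ax": 0.0, "ay": 0.0, "az": 0.0}, {"tx": 2.98, "ty": -0.12, "tz": -0.03, "ax": 0.0, "ay": 0.0, "az": 0.0}]
```

View pics/w5.png

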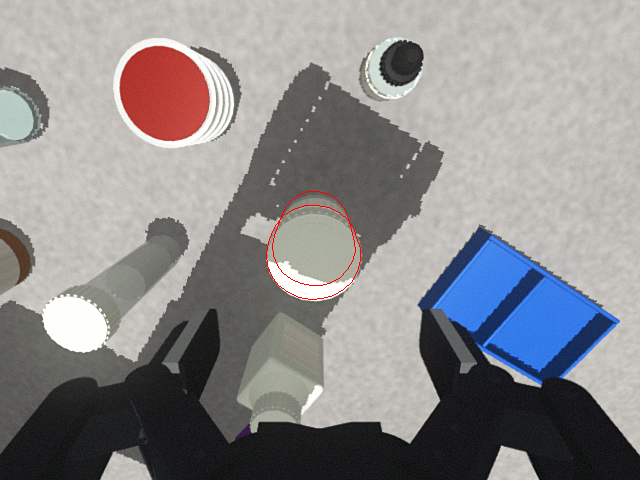

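>>> apply_moves --targets '[{"tx": 3.0,"ty": -0.3,"tz": -0.1,"ax": 0,"ay": 0,"az": 0},{"tx": 3.0,"ty": -0.1,"tz": 0,"ax": 0,"ay": 0,"az": 0},{"tx": 1.0,"ty": 0,"tz": 0,"ax": 0,"ay": 0,"az": 0},{"tx": 0,"ty": 0,"tz": 0,"ax": 0,"ay": 0,"az": 0},{"tx": 0,"ty": 0,"tz": 0,"ax": 0,"ay": 0,"az": 0}]'

```text
t: 11.5
ee_pos: [557.5, -113.5, 69.8]
eef_rot: [[0.004, 0.339, -0.941], [0.0, -0.941, -0.339], [-1.0, 0.001, -0.004]]
contact_force: [0.5, 0.5, 0.4]
gripper_width: 85.1
```

```bash
python3 plan.py 30  555.3,-119.7,41,-70.7
```

```text
t 11.5 tcp [ 557.5 -113.5   69.8] psi -70.2 tiltaxis [ 0.004  0.    -1.   ] F [0.5 0.5 0.4] w 85.1
[{"tx": 2.88, "ty": 0.51, "tz": 0.43, "ax": 0.5, "ay": 0.0, "az": 0.0}]
```

>>> apply_moves --targets '[{"tx": 0,"ty": 0.5,"tz": 0.3,"ax": 0.5,"ay": 0,"az": 0},{"tx": 0,"ty": 0,"tz": 0,"ax": 0,"ay": 0,"az": 0}]'

```text
t: 11.7
ee_pos: [557.7, -119.3, 71.9]
eef_rot: [[0.007, 0.332, -0.943], [-0.0, -0.943, -0.332], [-1.0, 0.003, -0.006]]
contact_force: [-0.2, -0.3, 0.4]
gripper_width: 85.1
```

```bash
python3 plan.py 30  555.3,-119.7,41,-70.7
```

```text
t 11.7 tcp [ 557.7 -119.3   71.9] psi -70.6 tiltaxis [ 0.007 -0.    -1.   ] F [-0.2 -0.3  0.4] w 85.1
[{"tx": 1.5, "ty": 0.0, "tz": 0.1, "ax": 0.0, "ay": 0.0, "az": 0.0}, {"tx": 1.59, "ty": -0.05, "tz": 0.16, "ax": 0.0, "ay": -0.5, "az": 0.0}]
```

>>> apply_moves --targets '[{"tx": 1.5,"ty": 0,"tz": 0.1,"ax": 0,"ay": -0.5,"az": 0},{"tx": 1.5,"ty": 0,"tz": 0.1,"ax": 0,"ay": 0,"az": 0},{"tx": 0.3,"ty": 0,"tz": 0,"ax": 0,"ay": 0,"az": 0},{"tx": 0,"ty": 0,"tz": 0,"ax": 0,"ay": 0,"az": 0}]'

```text
t: 12.1
ee_pos: [557.3, -121.1, 38.6]
eef_rot: [[0.001, 0.331, -0.944], [-0.005, -0.944, -0.331], [-1.0, 0.005, 0.0]]
contact_force: [0.2, -0.5, 0.4]
gripper_width: 85.4
```

```bash
python3 plan.py 30  555.3,-119.7,41,-70.7
```

```text
t 12.1 tcp [ 557.3 -121.1   38.6] psi -70.7 tiltaxis [ 0.001 -0.005 -1.   ] F [ 0.2 -0.5  0.4] w 85.4
[{"tx": -0.25, "ty": -0.2, "tz": 0.14, "ax": 0.0, "ay": 0.0, "az": -0.5}]
```

>>> apply_moves --targets '[{"tx": -0.2,"ty": -0.2,"tz": 0.1,"ax": 0,"ay": 0,"az": -0.5},{"tx": 0,"ty": 0,"tz": 0,"ax": 0,"ay": 0,"az": 0}]'

```text
t: 12.3
ee_pos: [555.6, -119.4, 40.8]
eef_rot: [[-0.002, 0.331, -0.944], [0.004, -0.944, -0.331], [-1.0, -0.005, 0.001]]
contact_force: [-0.5, -0.2, -0.1]
gripper_width: 85.8
```

>>> apply_moves --targets '[{"tx": 0,"ty": 0,"tz": 0,"ax": 0,"ay": 0,"az": 0},{"tx": 0,"ty": 0,"tz": 0,"ax": 0,"ay": 0,"az": 0},{"tx": 0,"ty": 0,"tz": 0,"ax": 0,"ay": 0,"az": 0},{"tx": 0,"ty": 0,"tz": 0,"ax": 0,"ay": 0,"az": 0},{"tx": 0,"ty": 0,"tz": 0,"ax": 0,"ay": 0,"az": 0},{"tx": 0,"ty": 0,"tz": 0,"ax": 0,"ay": 0,"az": 0}]' --claw 0

```text
t: 12.9
ee_pos: [556.3, -119.6, 42.2]
eef_rot: [[-0.0, 0.331, -0.944], [0.004, -0.944, -0.331], [-1.0, -0.004, -0.001]]
contact_force: [-0.6, -0.8, -0.1]
gripper_width: 58.1
```

```bash
python3 -c "
import numpy as np
def w(o,a,u,v):
    a=np.radians(a);print(round(o[0]+u*np.cos(a)-v*np.sin(a),1),round(o[1]+u*np.sin(a)+v*np.cos(a),1))
w((491.7,313.2),19.3,-32,-30);w((491.7,313.2),19.3,-32,42)
w((540.4,-311.9),-12.7,0,-30);w((540.4,-311.9),-12.7,0,41)
"
python3 plan.py 45  555.3,-119.7,175,-70.7 471.4,274.3,175,-70.7
python3 - <<'E'
from bench import get_image
import cv2
cv2.imwrite("pics/s6.png",cv2.resize(get_image("scene")[150:350,150:350,::-1],(600,600)))
E
```

```text
471.4 274.3
447.6 342.3
533.8 -341.2
549.4 -271.9
t 12.9 tcp [ 556.3 -119.6   42.2] psi -70.7 tiltaxis [-0.     0.004 -1.   ] F [-0.6 -0.8 -0.1] w 58.1
[{"tx": -4.4, "ty": 0.0, "tz": 0.0, "ax": 0.0, "ay": 0.0, "az": 0.0}, {"tx": -4.4, "ty": 0.0, "tz": 0.0, "ax": 0.0, "ay": 0.0, "az": 0.0}, {"tx": -4.48, "ty": -0.07, "tz": 0.09, "ax": 0.0, "ay": 0.0, "az": 0.0}, {"tx": 0.0, "ty": -4.4, "tz": -0.6, "ax": 0.0, "ay": 0.0, "az": 0.0}, {"tx": 0.0, "ty": -4.4, "tz": -0.6, "ax": 0.0, "ay": 0.0, "az": 0.0}, {"tx": 0.0, "ty": -4.5, "tz": -0.6, "ax": 0.0, "ay": 0.0, "az": 0.0}, {"tx": 0.0, "ty": -4.4, "tz": -0.6, "ax": 0.0, "ay": 0.0, "az": 0.0}, {"tx": 0.0, "ty": -4.5, "tz": -0.5, "ax": 0.0, "ay": 0.0, "az": 0.0}, {"tx": 0.0, "ty": -4.4, "tz": -0.6, "ax": 0.0, "ay": 0.0, "az": 0.0}, {"tx": 0.1, "ty": -4.5, "tz": -0.5, "ax": 0.0, "ay": 0.0, "az": 0.0}]
[{"tx": 0.0, "ty": -4.4, "tz": -0.6, "ax": 0.0, "ay": 0.0, "az": 0.0}, {"tx": 0.06, "ty": -4.46, "tz": -0.52, "ax": 0.0, "ay": 0.0, "az": 0.0}]
```

View pics/s6.png

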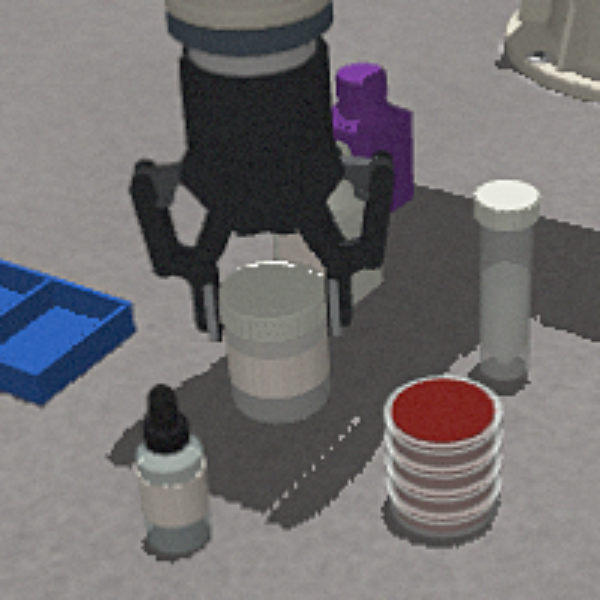

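>>> apply_moves --targets '[{"tx": -2.0,"ty": 0,"tz": 0,"ax": 0,"ay": 0,"az": 0},{"tx": -4.0,"ty": 0,"tz": 0,"ax": 0,"ay": 0,"az": 0},{"tx": -4.4,"ty": 0,"tz": 0,"ax": 0,"ay": 0,"az": 0},{"tx": -3.5,"ty": 0,"tz": 0,"ax": 0,"ay": 0,"az": 0},{"tx": 0,"ty": -2.5,"tz": -0.4,"ax": 0,"ay": 0,"az": 0},{"tx": 0,"ty": -4.4,"tz": -0.6,"ax": 0,"ay": 0,"az": 0},{"tx": 0,"ty": -4.4,"tz": -0.6,"ax": 0,"ay": 0,"az": 0},{"tx": 0,"ty": -4.4,"tz": -0.6,"ax": 0,"ay": 0,"az": 0},{"tx": 0,"ty": -4.4,"tz": -0.5,"ax": 0,"ay": 0,"az": 0},{"tx": 0,"ty": -4.4,"tz": -0.5,"ax": 0,"ay": 0,"az": 0}]'

```text
t: 13.95
ee_pos: [505.4, 124.7, 187.8]
eef_rot: [[0.002, 0.323, -0.947], [0.004, -0.947, -0.323], [-1.0, -0.003, -0.003]]
contact_force: [0.3, -0.1, -1.2]
gripper_width: 58.2
```

```bash
python3 plan.py 45 471.4,274.3,175,-70.7
```

```text
t 13.95 tcp [505.4 124.7 187.8] psi -71.2 tiltaxis [ 0.002  0.004 -1.   ] F [ 0.3 -0.1 -1.2] w 58.2
[{"tx": 0.3, "ty": -3.8, "tz": -0.4, "ax": 0.0, "ay": 0.0, "az": 0.0}, {"tx": 0.3, "ty": -3.8, "tz": -0.4, "ax": 0.0, "ay": 0.0, "az": 0.0}, {"tx": 0.4, "ty": -3.8, "tz": -0.4, "ax": 0.0, "ay": 0.0, "az": 0.0}, {"tx": 0.33, "ty": -3.85, "tz": -0.4, "ax": -0.5, "ay": 0.0, "az": 0.0}]
```

>>> apply_moves --targets '[{"tx": 0.3,"ty": -3.8,"tz": -0.4,"ax": 0,"ay": 0,"az": 0},{"tx": 0.3,"ty": -3.8,"tz": -0.4,"ax": 0,"ay": 0,"az": 0},{"tx": 1.0,"ty": -3.5,"tz": -0.4,"ax": 0,"ay": 0,"az": 0},{"tx": 1.5,"ty": -2.0,"tz": -0.4,"ax": -0.5,"ay": 0,"az": 0},{"tx": 0,"ty": 0,"tz": 0,"ax": 0,"ay": 0,"az": 0},{"tx": 0,"ty": 0,"tz": 0,"ax": 0,"ay": 0,"az": 0}]'

```text
t: 14.55
ee_pos: [474.7, 264.2, 156.9]
eef_rot: [[0.003, 0.337, -0.941], [0.005, -0.941, -0.337], [-1.0, -0.004, -0.005]]
contact_force: [0.6, 0.2, -0.4]
gripper_width: 58.5
```

```bash
python3 plan.py 45 471.4,274.3,100,-70.7
```

```text
t 14.55 tcp [474.7 264.2 156.9] psi -70.3 tiltaxis [ 0.003  0.005 -1.   ] F [ 0.6  0.2 -0.4] w 58.5
[{"tx": 2.8, "ty": -0.5, "tz": 0.0, "ax": 0.0, "ay": 0.0, "az": 0.0}, {"tx": 2.9, "ty": -0.54, "tz": -0.01, "ax": 0.5, "ay": -0.5, "az": 0.0}]
```

>>> apply_moves --targets '[{"tx": 2.5,"ty": -0.5,"tz": 0,"ax": 0.5,"ay": -0.5,"az": 0},{"tx": 2.8,"ty": -0.5,"tz": 0,"ax": 0,"ay": 0,"az": 0},{"tx": 1.5,"ty": 0,"tz": 0,"ax": 0,"ay": 0,"az": 0},{"tx": 0,"ty": 0,"tz": 0,"ax": 0,"ay": 0,"az": 0},{"tx": 0,"ty": 0,"tz": 0,"ax": 0,"ay": 0,"az": 0}]'

```text
t: 15.05
ee_pos: [474.2, 270.3, 90.3]
eef_rot: [[-0.002, 0.324, -0.946], [0.003, -0.946, -0.324], [-1.0, -0.003, 0.001]]
contact_force: [-0.3, 0.0, 0.7]
gripper_width: 58.2
```

```bash
python3 plan.py 45 471.4,274.3,52,-70.7;python3 - <<'E'
from bench import get_image
import cv2
cv2.imwrite("pics/s7.png",cv2.resize(get_image("scene")[200:360,400:600,::-1],(750,600)))
E
```

```text
t 15.05 tcp [474.2 270.3  90.3] psi -71.1 tiltaxis [-0.002  0.003 -1.   ] F [-0.3  0.   0.7] w 58.2
[{"tx": 3.83, "ty": -0.46, "tz": 0.14, "ax": -0.5, "ay": 0.0, "az": 0.0}]
```

View pics/s7.png

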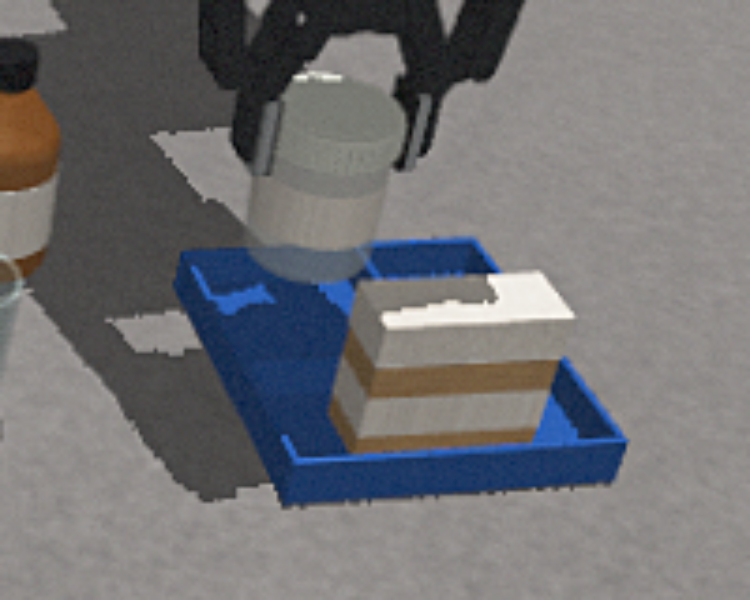

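>>> apply_moves --targets '[{"tx": 1.9,"ty": -0.4,"tz": 0.2,"ax": -0.5,"ay": 0,"az": 0},{"tx": 1.7,"ty": 0,"tz": 0,"ax": 0,"ay": 0,"az": 0},{"tx": 0,"ty": 0,"tz": 0,"ax": 0,"ay": 0,"az": 0},{"tx": 0,"ty": 0,"tz": 0,"ax": 0,"ay": 0,"az": 0}]'

```text
t: 15.5
ee_pos: [474.9, 273.7, 59.1]
eef_rot: [[0.005, 0.331, -0.944], [0.007, -0.944, -0.331], [-1.0, -0.005, -0.007]]
contact_force: [0.2, -0.8, -0.8]
gripper_width: 58.4
```

```bash
python3 plan.py 45 471.4,274.3,47,-70.7
```

```text
t 15.5 tcp [474.9 273.7  59.1] psi -70.7 tiltaxis [ 0.005  0.007 -1.   ] F [ 0.2 -0.8 -0.8] w 58.4
[{"tx": 1.21, "ty": -0.16, "tz": 0.32, "ax": 0.0, "ay": -0.5, "az": 0.5}]
```

>>> apply_moves --targets '[{"tx": 1.1,"ty": -0.1,"tz": 0.3,"ax": 0,"ay": -0.5,"az": 0.5},{"tx": 0.2,"ty": 0,"tz": 0,"ax": 0,"ay": 0,"az": 0},{"tx": 0,"ty": 0,"tz": 0,"ax": 0,"ay": 0,"az": 0}]'

```text
t: 15.8
ee_pos: [473.2, 274.3, 47.8]
eef_rot: [[0.003, 0.33, -0.944], [-0.003, -0.944, -0.33], [-1.0, 0.004, -0.002]]
contact_force: [-0.4, 1.4, -1.9]
gripper_width: 58.4
```

```bash
python3 plan.py 45 471.4,274.3,46.2,-70.7
```

```text
t 15.8 tcp [473.2 274.3  47.8] psi -70.7 tiltaxis [ 0.003 -0.003 -1.   ] F [-0.4  1.4 -1.9] w 58.4
[{"tx": 0.15, "ty": -0.06, "tz": 0.17, "ax": 0.0, "ay": 0.0, "az": 0.0}]
```

>>> apply_moves --targets '[{"tx": 0.3,"ty": 0,"tz": 0.1,"ax": 0,"ay": 0,"az": 0},{"tx": 0.1,"ty": 0,"tz": 0,"ax": 0,"ay": 0,"az": 0}]'

```text
t: 16.0
ee_pos: [473.4, 274.5, 45.9]
eef_rot: [[0.005, 0.33, -0.944], [-0.002, -0.944, -0.33], [-1.0, 0.004, -0.004]]
contact_force: [-5.5, -3.3, 18.9]
gripper_width: 58.5
```

Contact with the floor (18.9 N up). Release.

>>> apply_moves --targets '[{"tx": -0.1,"ty": 0,"tz": 0,"ax": 0,"ay": 0,"az": 0},{"tx": 0,"ty": 0,"tz": 0,"ax": 0,"ay": 0,"az": 0}]'

```text
t: 16.2
ee_pos: [473.7, 274.7, 47.6]
eef_rot: [[0.006, 0.33, -0.944], [-0.002, -0.944, -0.331], [-1.0, 0.004, -0.005]]
contact_force: [0.4, 0.4, -1.4]
gripper_width: 58.2
```

>>> apply_moves --targets '[{"tx": 0,"ty": 0,"tz": 0,"ax": 0,"ay": 0,"az": 0},{"tx": 0,"ty": 0,"tz": 0,"ax": 0,"ay": 0,"az": 0},{"tx": 0,"ty": 0,"tz": 0,"ax": 0,"ay": 0,"az": 0},{"tx": 0,"ty": 0,"tz": 0,"ax": 0,"ay": 0,"az": 0},{"tx": 0,"ty": 0,"tz": 0,"ax": 0,"ay": 0,"az": 0}]' --claw 0.95

```text
t: 16.7
ee_pos: [473.8, 274.8, 47.3]
eef_rot: [[0.006, 0.331, -0.944], [-0.002, -0.944, -0.331], [-1.0, 0.004, -0.005]]
contact_force: [-0.8, 0.7, -0.0]
gripper_width: 81.4
```

```bash
python3 plan.py 30 472,274.3,90,-70.7 45 472,274,150,-70.7 677.7,-128,150,19.3
```

```text
t 16.7 tcp [473.8 274.8  47.3] psi -70.7 tiltaxis [ 0.006 -0.002 -1.   ] F [-0.8  0.7 -0. ] w 81.4
[{"tx": -2.1, "ty": 0.0, "tz": 0.1, "ax": 0.0, "ay": 0.0, "az": 0.0}, {"tx": -2.17, "ty": 0.01, "tz": 0.06, "ax": 0.0, "ay": -0.5, "az": 0.0}, {"tx": -3.0, "ty": 0.0, "tz": 0.0, "ax": 0.0, "ay": 0.0, "az": 0.0}, {"tx": -3.0, "ty": 0.05, "tz": 0.03, "ax": 0.0, "ay": 0.0, "az": 0.0}, {"tx": 0.0, "ty": 3.7, "tz": -0.5, "ax": -7.5, "ay": 0.0, "az": 0.0}, {"tx": 0.0, "ty": 3.8, "tz": 0.0, "ax": -7.5, "ay": 0.0, "az": 0.0}, {"tx": 0.0, "ty": 3.7, "tz": 0.5, "ax": -7.5, "ay": 0.0, "az": 0.0}, {"tx": 0.0, "ty": 3.6, "tz": 0.9, "ax": -7.5, "ay": 0.0, "az": 0.0}, {"tx": 0.0, "ty": 3.5, "tz": 1.4, "ax": -7.5, "ay": 0.0, "az": 0.0}, {"tx": 0.0, "ty": 3.3, "tz": 1.9, "ax": -7.5, "ay": 0.0, "az": 0.0}]
[{"tx": 0.0, "ty": 3.0, "tz": 2.3, "ax": -7.5, "ay": 0.0, "az": 0.0}, {"tx": 0.0, "ty": 2.7, "tz": 2.6, "ax": -7.5, "ay": 0.0, "az": 0.0}, {"tx": 0.0, "ty": 2.3, "tz": 3.0, "ax": -7.5, "ay": 0.0, "az": 0.0}, {"tx": 0.1, "ty": 1.9, "tz": 3.3, "ax": -7.5, "ay": 0.0, "az": 0.0}, {"tx": 0.0, "ty": 1.5, "tz": 3.4, "ax": -7.5, "ay": 0.0, "az": 0.0}, {"tx": 0.05, "ty": 0.94, "tz": 3.65, "ax": -7.5, "ay": 0.0, "az": 0.0}]
```

>>> apply_moves --targets '[{"tx": -2.0,"ty": 0,"tz": 0,"ax": 0,"ay": 0,"az": 0},{"tx": -3.0,"ty": 0,"tz": 0,"ax": 0,"ay": -0.5,"az": 0},{"tx": -3.5,"ty": 0,"tz": 0,"ax": 0,"ay": 0,"az": 0},{"tx": -3.5,"ty": 0,"tz": 0,"ax": 0,"ay": 0,"az": 0},{"tx": 0,"ty": 3.7,"tz": -0.5,"ax": -7.5,"ay": 0,"az": 0},{"tx": 0,"ty": 3.8,"tz": 0,"ax": -7.5,"ay": 0,"az": 0},{"tx": 0,"ty": 3.7,"tz": 0.5,"ax": -7.5,"ay": 0,"az": 0},{"tx": 0,"ty": 3.6,"tz": 0.9,"ax": -7.5,"ay": 0,"az": 0},{"tx": 0,"ty": 3.5,"tz": 1.4,"ax": -7.5,"ay": 0,"az": 0},{"tx": 0,"ty": 3.3,"tz": 1.9,"ax": -7.5,"ay": 0,"az": 0}]' --claw 0.95

```text
t: 17.7
ee_pos: [580.1, 72.5, 173.5]
eef_rot: [[-0.001, 0.915, -0.403], [-0.005, -0.403, -0.915], [-1.0, 0.001, 0.005]]
contact_force: [0.3, 0.0, 0.4]
gripper_width: 81.2
```

```bash
python3 plan.py 45 677.7,-128,150,19.3;python3 - <<'E'
from bench import get_image
import cv2
cv2.imwrite("pics/s8.png",cv2.resize(get_image("scene")[200:360,400:600,::-1],(750,600)))
E
```

```text
t 17.7 tcp [580.1  72.5 173.5] psi -23.7 tiltaxis [-0.001 -0.005 -1.   ] F [0.3 0.  0.4] w 81.2
[{"tx": 0.4, "ty": 2.8, "tz": 2.4, "ax": -7.0, "ay": 0.0, "az": 0.0}, {"tx": 0.4, "ty": 2.5, "tz": 2.7, "ax": -7.0, "ay": 0.0, "az": 0.0}, {"tx": 0.4, "ty": 2.2, "tz": 3.0, "ax": -7.5, "ay": 0.0, "az": 0.0}, {"tx": 0.4, "ty": 1.8, "tz": 3.3, "ax": -7.0, "ay": 0.0, "az": 0.0}, {"tx": 0.4, "ty": 1.3, "tz": 3.5, "ax": -7.5, "ay": 0.0, "az": 0.0}, {"tx": 0.42, "ty": 0.89, "tz": 3.61, "ax": -7.0, "ay": 0.0, "az": 0.0}]
```

View pics/s8.png

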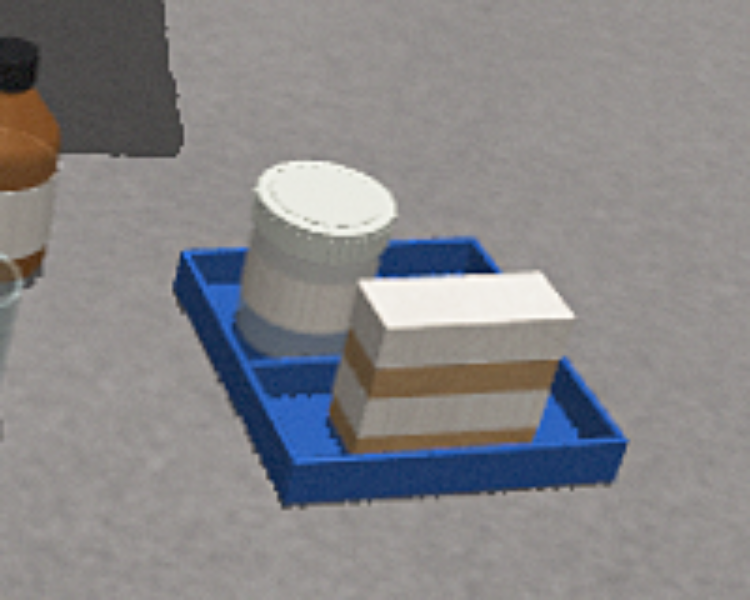

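Jar stands upright in the large bay, slides beside it. Dropper next.

>>> apply_moves --targets '[{"tx": 0.4,"ty": 2.8,"tz": 2.4,"ax": -7.0,"ay": 0,"az": 0},{"tx": 0.4,"ty": 2.5,"tz": 2.7,"ax": -7.0,"ay": 0,"az": 0},{"tx": 0.4,"ty": 2.2,"tz": 3.0,"ax": -7.5,"ay": 0,"az": 0},{"tx": 0.4,"ty": 1.8,"tz": 3.3,"ax": -7.0,"ay": 0,"az": 0},{"tx": 0.4,"ty": 1.3,"tz": 3.5,"ax": -7.0,"ay": 0,"az": 0},{"tx": 0.4,"ty": 0.8,"tz": 2.8,"ax": -6.0,"ay": 0,"az": 0},{"tx": 0,"ty": 0,"tz": 0,"ax": 0,"ay": 0,"az": 0},{"tx": 0,"ty": 0,"tz": 0,"ax": 0,"ay": 0,"az": 0}]' --claw 0.95

```text
t: 18.55
ee_pos: [684.4, -132.5, 148.7]
eef_rot: [[0.0, 0.942, 0.335], [-0.006, 0.335, -0.942], [-1.0, -0.002, 0.006]]
contact_force: [0.3, 0.4, -1.0]
gripper_width: 81.2
```

```bash
python3 plan.py 30  677.7,-128,110,19.3; python3 wv.py dropper 677.7 -128 0 w9
```

```text
t 18.55 tcp [ 684.4 -132.5  148.7] psi 19.6 tiltaxis [ 0.    -0.006 -1.   ] F [ 0.3  0.4 -1. ] w 81.2
[{"tx": 1.9, "ty": -0.2, "tz": -0.3, "ax": 0.0, "ay": 0.0, "az": 0.0}, {"tx": 1.97, "ty": -0.27, "tz": -0.37, "ax": 0.5, "ay": 0.5, "az": 0.0}]
```

View pics/w9.png

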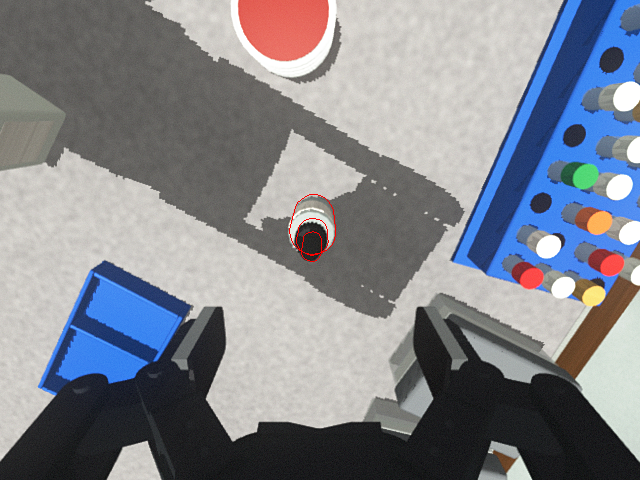

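>>> apply_moves --targets '[{"tx": 2.0,"ty": -0.4,"tz": -0.2,"ax": 0.5,"ay": 0.5,"az": 0},{"tx": 2.0,"ty": -0.3,"tz": -0.2,"ax": 0,"ay": 0,"az": 0},{"tx": 0,"ty": 0,"tz": 0,"ax": 0,"ay": 0,"az": 0},{"tx": 0,"ty": 0,"tz": 0,"ax": 0,"ay": 0,"az": 0}]'

```text
t: 19.0
ee_pos: [675.5, -126.3, 109.8]
eef_rot: [[-0.002, 0.946, 0.325], [0.003, 0.325, -0.946], [-1.0, -0.001, -0.003]]
contact_force: [0.1, 0.0, 0.8]
gripper_width: 80.8
```

```bash
python3 plan.py 30  677.7,-128,60,19.3
```

```text
t 19.0 tcp [ 675.5 -126.3  109.8] psi 19.0 tiltaxis [-0.002  0.003 -1.   ] F [0.1 0.  0.8] w 80.8
[{"tx": 2.5, "ty": 0.1, "tz": 0.1, "ax": 0.0, "ay": 0.0, "az": 0.0}, {"tx": 2.48, "ty": 0.06, "tz": 0.15, "ax": -0.5, "ay": 0.0, "az": 0.0}]
```

>>> apply_moves --targets '[{"tx": 2.5,"ty": 0.1,"tz": 0.1,"ax": 0,"ay": 0,"az": 0},{"tx": 2.5,"ty": 0,"tz": 0.1,"ax": 0,"ay": 0,"az": 0},{"tx": 2.0,"ty": 0,"tz": 0,"ax": 0,"ay": 0,"az": 0},{"tx": 0,"ty": 0,"tz": 0,"ax": 0,"ay": 0,"az": 0},{"tx": 0,"ty": 0,"tz": 0,"ax": 0,"ay": 0,"az": 0}]'

```text
t: 19.5
ee_pos: [681.5, -125.1, 45.6]
eef_rot: [[0.007, 0.945, 0.326], [0.001, 0.326, -0.946], [-1.0, 0.007, 0.001]]
contact_force: [0.4, 0.0, -0.0]
gripper_width: 80.9
```

```bash
python3 plan.py 30  677.7,-128,24.5,19.3
```

```text
t 19.5 tcp [ 681.5 -125.1   45.6] psi 19.0 tiltaxis [ 0.007  0.001 -1.   ] F [ 0.4  0.  -0. ] w 80.9
[{"tx": 2.11, "ty": -0.47, "tz": 0.15, "ax": -0.5, "ay": 0.0, "az": -0.5}]
```

>>> apply_moves --targets '[{"tx": 1.0,"ty": -0.5,"tz": 0.2,"ax": 0,"ay": 0,"az": -0.5},{"tx": 0.9,"ty": 0,"tz": 0,"ax": 0,"ay": 0,"az": 0},{"tx": 0.2,"ty": 0,"tz": 0,"ax": 0,"ay": 0,"az": 0},{"tx": 0,"ty": 0,"tz": 0,"ax": 0,"ay": 0,"az": 0}]'

```text
t: 19.9
ee_pos: [679.5, -129.0, 27.1]
eef_rot: [[0.004, 0.945, 0.326], [-0.003, 0.326, -0.945], [-1.0, 0.002, 0.004]]
contact_force: [-1.0, 0.5, 0.7]
gripper_width: 81.2
```

```bash
python3 plan.py 30  677.7,-128,24.5,19.3
```

```text
t 19.9 tcp [ 679.5 -129.    27.1] psi 19.0 tiltaxis [ 0.004 -0.003 -1.   ] F [-1.   0.5  0.7] w 81.2
[{"tx": 0.26, "ty": -0.13, "tz": -0.16, "ax": -0.5, "ay": 0.0, "az": 0.0}]
```

>>> apply_moves --targets '[{"tx": 0.2,"ty": -0.1,"tz": -0.1,"ax": 0,"ay": 0,"az": 0},{"tx": 0,"ty": 0,"tz": 0,"ax": 0,"ay": 0,"az": 0}]'

```text
t: 20.1
ee_pos: [678.3, -128.5, 25.2]
eef_rot: [[0.004, 0.946, 0.325], [-0.003, 0.325, -0.946], [-1.0, 0.003, 0.004]]
contact_force: [-0.7, 0.7, -0.2]
gripper_width: 81.2
```

>>> apply_moves --targets '[{"tx": 0,"ty": 0,"tz": 0,"ax": 0,"ay": 0,"az": 0},{"tx": 0,"ty": 0,"tz": 0,"ax": 0,"ay": 0,"az": 0},{"tx": 0,"ty": 0,"tz": 0,"ax": 0,"ay": 0,"az": 0},{"tx": 0,"ty": 0,"tz": 0,"ax": 0,"ay": 0,"az": 0},{"tx": 0,"ty": 0,"tz": 0,"ax": 0,"ay": 0,"az": 0},{"tx": 0,"ty": 0,"tz": 0,"ax": 0,"ay": 0,"az": 0},{"tx": 0,"ty": 0,"tz": 0,"ax": 0,"ay": 0,"az": 0},{"tx": 0,"ty": 0,"tz": 0,"ax": 0,"ay": 0,"az": 0}]' --claw 0

```text
t: 20.9
ee_pos: [678.6, -128.6, 26.0]
eef_rot: [[0.005, 0.946, 0.325], [-0.003, 0.325, -0.946], [-1.0, 0.003, 0.005]]
contact_force: [0.0, -0.2, -0.0]
gripper_width: 31.2
```

```bash
python3 plan.py 45  679,-128,170,19.3 447.6,342.3,170,19.3
python3 - <<'E'
from bench import get_image
import cv2
cv2.imwrite("pics/s10.png",cv2.resize(get_image("scene")[220:370,130:280,::-1],(600,600)))
E
```

```text
t 20.9 tcp [ 678.6 -128.6   26. ] psi 19.0 tiltaxis [ 0.005 -0.003 -1.   ] F [ 0.  -0.2 -0. ] w 31.2
[{"tx": -3.6, "ty": 0.0, "tz": 0.0, "ax": 0.0, "ay": 0.0, "az": 0.0}, {"tx": -3.6, "ty": 0.0, "tz": 0.0, "ax": 0.0, "ay": 0.0, "az": 0.0}, {"tx": -3.6, "ty": 0.1, "tz": 0.0, "ax": 0.0, "ay": 0.0, "az": 0.0}, {"tx": -3.6, "ty": 0.01, "tz": 0.03, "ax": -0.5, "ay": 0.5, "az": 0.0}, {"tx": 0.0, "ty": -0.5, "tz": -4.3, "ax": 0.0, "ay": 0.0, "az": 0.0}, {"tx": 0.0, "ty": -0.5, "tz": -4.3, "ax": 0.0, "ay": 0.0, "az": 0.0}, {"tx": 0.0, "ty": -0.5, "tz": -4.3, "ax": 0.0, "ay": 0.0, "az": 0.0}, {"tx": 0.0, "ty": -0.5, "tz": -4.4, "ax": 0.0, "ay": 0.0, "az": 0.0}, {"tx": 0.0, "ty": -0.5, "tz": -4.3, "ax": 0.0, "ay": 0.0, "az": 0.0}, {"tx": 0.0, "ty": -0.5, "tz": -4.4, "ax": 0.0, "ay": 0.0, "az": 0.0}]
[{"tx": 0.0, "ty": -0.5, "tz": -4.3, "ax": 0.0, "ay": 0.0, "az": 0.0}, {"tx": 0.0, "ty": -0.5, "tz": -4.4, "ax": 0.0, "ay": 0.0, "az": 0.0}, {"tx": 0.0, "ty": -0.5, "tz": -4.3, "ax": 0.0, "ay": 0.0, "az": 0.0}, {"tx": 0.1, "ty": -0.5, "tz": -4.4, "ax": 0.0, "ay": 0.0, "az": 0.0}, {"tx": 0.0, "ty": -0.6, "tz": -4.3, "ax": 0.0, "ay": 0.0, "az": 0.0}, {"tx": 0.1, "ty": -0.53, "tz": -4.36, "ax": 0.0, "ay": 0.0, "az": 0.0}]
```

View pics/s10.png

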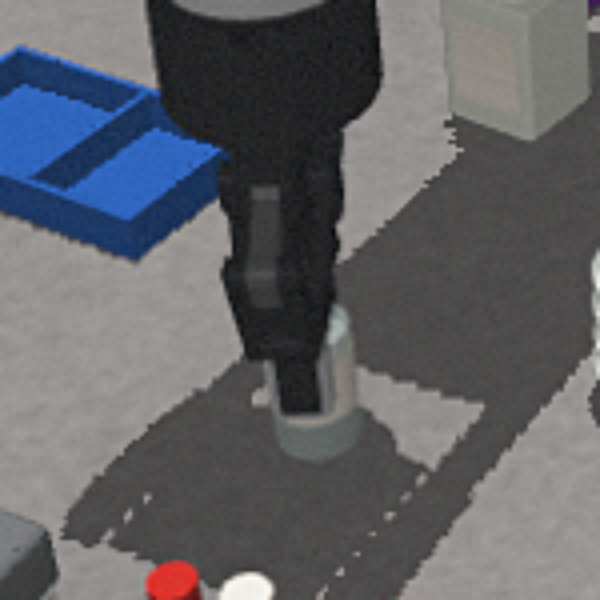

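>>> apply_moves --targets '[{"tx": -2.0,"ty": 0,"tz": 0,"ax": 0,"ay": 0,"az": 0},{"tx": -4.0,"ty": 0,"tz": 0,"ax": 0,"ay": 0,"az": 0},{"tx": -4.4,"ty": 0,"tz": 0,"ax": -0.5,"ay": 0.5,"az": 0},{"tx": -3.5,"ty": 0,"tz": 0,"ax": 0,"ay": 0,"az": 0},{"tx": 0,"ty": -0.5,"tz": -3.0,"ax": 0,"ay": 0,"az": 0},{"tx": 0,"ty": -0.5,"tz": -4.3,"ax": 0,"ay": 0,"az": 0},{"tx": 0,"ty": -0.5,"tz": -4.3,"ax": 0,"ay": 0,"az": 0},{"tx": 0,"ty": -0.5,"tz": -4.3,"ax": 0,"ay": 0,"az": 0},{"tx": 0,"ty": -0.5,"tz": -4.3,"ax": 0,"ay": 0,"az": 0},{"tx": 0,"ty": -0.5,"tz": -4.3,"ax": 0,"ay": 0,"az": 0}]'

```text
t: 21.95
ee_pos: [566.6, 94.8, 170.6]
eef_rot: [[0.004, 0.945, 0.327], [0.006, 0.327, -0.945], [-1.0, 0.006, -0.004]]
contact_force: [-0.2, 0.8, -1.2]
gripper_width: 31.5
```

```bash
python3 plan.py 45 447.6,342.3,170,19.3
```

```text
t 21.95 tcp [566.6  94.8 170.6] psi 19.1 tiltaxis [ 0.004  0.006 -1.   ] F [-0.2  0.8 -1.2] w 31.5
[{"tx": 0.0, "ty": -0.5, "tz": -3.9, "ax": 0.0, "ay": 0.0, "az": 0.0}, {"tx": 0.0, "ty": -0.4, "tz": -3.9, "ax": 0.0, "ay": 0.0, "az": 0.0}, {"tx": 0.0, "ty": -0.5, "tz": -3.9, "ax": 0.0, "ay": 0.0, "az": 0.0}, {"tx": 0.0, "ty": -0.4, "tz": -3.9, "ax": 0.0, "ay": 0.0, "az": 0.0}, {"tx": 0.1, "ty": -0.5, "tz": -3.9, "ax": 0.0, "ay": 0.0, "az": 0.0}, {"tx": 0.0, "ty": -0.4, "tz": -3.9, "ax": 0.0, "ay": 0.0, "az": 0.0}, {"tx": 0.05, "ty": -0.46, "tz": -3.88, "ax": 0.0, "ay": 0.0, "az": -0.5}]
```

>>> apply_moves --targets '[{"tx": 0,"ty": -0.5,"tz": -3.9,"ax": 0,"ay": 0,"az": 0},{"tx": 0,"ty": -0.4,"tz": -3.9,"ax": 0,"ay": 0,"az": 0},{"tx": 0,"ty": -0.5,"tz": -3.9,"ax": 0,"ay": 0,"az": 0},{"tx": 0,"ty": -0.4,"tz": -3.9,"ax": 0,"ay": 0,"az": 0},{"tx": 0,"ty": -0.5,"tz": -3.9,"ax": 0,"ay": 0,"az": 0},{"tx": 0,"ty": -0.4,"tz": -3.9,"ax": 0,"ay": 0,"az": -0.5},{"tx": 0.5,"ty": -0.4,"tz": -1.5,"ax": 0,"ay": 0,"az": 0},{"tx": 0,"ty": 0,"tz": 0,"ax": 0,"ay": 0,"az": 0},{"tx": 0,"ty": 0,"tz": 0,"ax": 0,"ay": 0,"az": 0}]'

```text
t: 22.85
ee_pos: [447.0, 333.2, 167.1]
eef_rot: [[-0.003, 0.943, 0.332], [0.005, 0.332, -0.943], [-1.0, -0.002, -0.005]]
contact_force: [0.4, -0.2, -0.2]
gripper_width: 31.2
```

```bash
python3 plan.py 30 447.6,342.3,120,19.3
```

```text
t 22.85 tcp [447.  333.2 167.1] psi 19.4 tiltaxis [-0.003  0.005 -1.   ] F [ 0.4 -0.2 -0.2] w 31.2
[{"tx": 2.4, "ty": 0.2, "tz": -0.4, "ax": 0.0, "ay": 0.0, "az": 0.0}, {"tx": 2.31, "ty": 0.17, "tz": -0.41, "ax": 0.0, "ay": -0.5, "az": 0.0}]
```

>>> apply_moves --targets '[{"tx": 2.4,"ty": 0.2,"tz": -0.4,"ax": 0,"ay": -0.5,"az": 0},{"tx": 3.0,"ty": 0.1,"tz": -0.3,"ax": 0,"ay": 0,"az": 0},{"tx": 2.5,"ty": 0,"tz": 0,"ax": 0,"ay": 0,"az": 0},{"tx": 0,"ty": 0,"tz": 0,"ax": 0,"ay": 0,"az": 0},{"tx": 0,"ty": 0,"tz": 0,"ax": 0,"ay": 0,"az": 0}]'

```text
t: 23.35
ee_pos: [451.8, 337.7, 88.2]
eef_rot: [[0.004, 0.945, 0.328], [-0.002, 0.328, -0.945], [-1.0, 0.003, 0.003]]
contact_force: [0.6, 0.5, -0.6]
gripper_width: 31.2
```

```bash
python3 plan.py 30 447.6,342.3,60,19.3
```

```text
t 23.35 tcp [451.8 337.7  88.2] psi 19.2 tiltaxis [ 0.004 -0.002 -1.   ] F [ 0.6  0.5 -0.6] w 31.2
[{"tx": 2.82, "ty": -0.25, "tz": -0.59, "ax": 0.0, "ay": 0.0, "az": 0.0}]
```

>>> apply_moves --targets '[{"tx": 1.4,"ty": -0.3,"tz": -0.5,"ax": 0,"ay": 0,"az": 0},{"tx": 1.4,"ty": -0.1,"tz": -0.1,"ax": 0,"ay": 0,"az": 0},{"tx": 0,"ty": 0,"tz": 0,"ax": 0,"ay": 0,"az": 0},{"tx": 0,"ty": 0,"tz": 0,"ax": 0,"ay": 0,"az": 0}]'

```text
t: 23.75
ee_pos: [447.8, 342.4, 61.0]
eef_rot: [[0.007, 0.945, 0.327], [0.0, 0.327, -0.945], [-1.0, 0.007, 0.002]]
contact_force: [-0.1, -0.6, -1.0]
gripper_width: 31.6
```

```bash
python3 plan.py 30 447.6,342.3,32,19.3
python3 - <<'E'
from bench import get_image
import cv2
cv2.imwrite("pics/s11.png",cv2.resize(get_image("scene")[200:360,400:600,::-1],(750,600)))
E
```

```text
t 23.75 tcp [447.8 342.4  61. ] psi 19.1 tiltaxis [ 0.007  0.    -1.   ] F [-0.1 -0.6 -1. ] w 31.6
[{"tx": 2.9, "ty": -0.04, "tz": 0.0, "ax": 0.0, "ay": 0.0, "az": -0.5}]
```

View pics/s11.png

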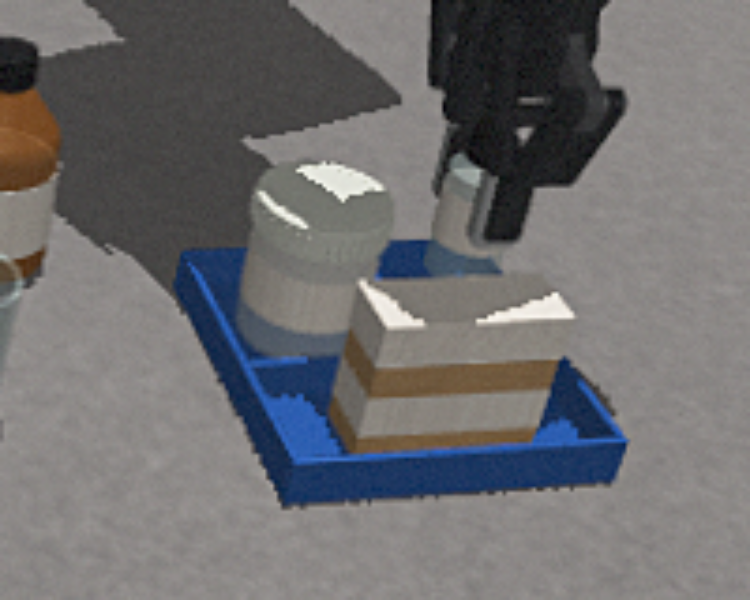

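>>> apply_moves --targets '[{"tx": 1.4,"ty": 0,"tz": 0,"ax": 0,"ay": 0,"az": -0.5},{"tx": 1.3,"ty": 0,"tz": 0,"ax": 0,"ay": 0,"az": 0},{"tx": 0,"ty": 0,"tz": 0,"ax": 0,"ay": 0,"az": 0},{"tx": 0,"ty": 0,"tz": 0,"ax": 0,"ay": 0,"az": 0}]'

```text
t: 24.2
ee_pos: [448.2, 342.7, 32.0]
eef_rot: [[-0.001, 0.945, 0.327], [-0.003, 0.327, -0.945], [-1.0, -0.002, 0.002]]
contact_force: [0.1, 0.1, -0.7]
gripper_width: 31.5
```

```bash
python3 plan.py 30 447.6,342.3,30,19.3
```

```text
t 24.2 tcp [448.2 342.7  32. ] psi 19.1 tiltaxis [-0.001 -0.003 -1.   ] F [ 0.1  0.1 -0.7] w 31.5
[{"tx": 0.2, "ty": -0.06, "tz": 0.02, "ax": 0.0, "ay": 0.0, "az": 0.0}]
```

>>> apply_moves --targets '[{"tx": 0.25,"ty": 0,"tz": 0,"ax": 0,"ay": 0,"az": 0},{"tx": 0.1,"ty": 0,"tz": 0,"ax": 0,"ay": 0,"az": 0}]'

```text
t: 24.4
ee_pos: [448.3, 342.9, 29.8]
eef_rot: [[-0.002, 0.945, 0.327], [-0.003, 0.327, -0.945], [-1.0, -0.002, 0.002]]
contact_force: [-5.9, -4.4, 22.9]
gripper_width: 31.2
```

>>> apply_moves --targets '[{"tx": -0.1,"ty": 0,"tz": 0,"ax": 0,"ay": 0,"az": 0},{"tx": 0,"ty": 0,"tz": 0,"ax": 0,"ay": 0,"az": 0}]'

```text
t: 24.6
ee_pos: [448.7, 343.2, 31.7]
eef_rot: [[-0.001, 0.945, 0.327], [-0.002, 0.327, -0.945], [-1.0, -0.001, 0.001]]
contact_force: [0.2, -0.4, -0.5]
gripper_width: 31.4
```

>>> apply_moves --targets '[{"tx": 0,"ty": 0,"tz": 0,"ax": 0,"ay": 0,"az": 0},{"tx": 0,"ty": 0,"tz": 0,"ax": 0,"ay": 0,"az": 0},{"tx": 0,"ty": 0,"tz": 0,"ax": 0,"ay": 0,"az": 0},{"tx": 0,"ty": 0,"tz": 0,"ax": 0,"ay": 0,"az": 0},{"tx": 0,"ty": 0,"tz": 0,"ax": 0,"ay": 0,"az": 0}]' --claw 0.6

```text
t: 25.1
ee_pos: [449.0, 343.4, 31.8]
eef_rot: [[0.0, 0.945, 0.327], [-0.001, 0.327, -0.945], [-1.0, -0.0, 0.001]]
contact_force: [0.3, 0.5, 0.1]
gripper_width: 51.2
```

```bash
python3 plan.py 30 449,343,90,19.3 45 449,343,170,19.3 440.7,-130.7,170,-16
```

```text
t 25.1 tcp [449.  343.4  31.8] psi 19.1 tiltaxis [ 0.    -0.001 -1.   ] F [0.3 0.5 0.1] w 51.2
[{"tx": -2.9, "ty": 0.0, "tz": 0.0, "ax": 0.0, "ay": 0.0, "az": 0.0}, {"tx": -2.92, "ty": -0.01, "tz": 0.05, "ax": 0.0, "ay": 0.0, "az": 0.0}, {"tx": -4.0, "ty": 0.0, "tz": 0.0, "ax": 0.0, "ay": 0.0, "az": 0.0}, {"tx": -4.0, "ty": -0.01, "tz": 0.01, "ax": 0.0, "ay": 0.0, "az": 0.0}, {"tx": 0.0, "ty": -1.5, "tz": 4.0, "ax": 3.0, "ay": 0.0, "az": 0.0}, {"tx": 0.0, "ty": -1.3, "tz": 4.1, "ax": 3.0, "ay": 0.0, "az": 0.0}, {"tx": 0.0, "ty": -1.0, "tz": 4.2, "ax": 3.0, "ay": 0.0, "az": 0.0}, {"tx": 0.0, "ty": -0.8, "tz": 4.2, "ax": 3.5, "ay": 0.0, "az": 0.0}, {"tx": 0.0, "ty": -0.6, "tz": 4.3, "ax": 3.0, "ay": 0.0, "az": 0.0}, {"tx": 0.0, "ty": -0.3, "tz": 4.3, "ax": 3.5, "ay": 0.0, "az": 0.0}]
[{"tx": 0.0, "ty": -0.1, "tz": 4.3, "ax": 3.0, "ay": 0.0, "az": 0.0}, {"tx": 0.0, "ty": 0.1, "tz": 4.3, "ax": 3.5, "ay": 0.0, "az": 0.0}, {"tx": 0.0, "ty": 0.4, "tz": 4.3, "ax": 3.0, "ay": 0.0, "az": 0.0}, {"tx": 0.0, "ty": 0.7, "tz": 4.3, "ax": 3.5, "ay": 0.0, "az": 0.0}, {"tx": 0.05, "ty": 0.88, "tz": 4.19, "ax": 3.0, "ay": 0.0, "az": 0.0}]
```

>>> apply_moves --targets '[{"tx": -2.0,"ty": 0,"tz": 0,"ax": 0,"ay": 0,"az": 0},{"tx": -4.0,"ty": 0,"tz": 0,"ax": 0,"ay": 0,"az": 0},{"tx": -4.4,"ty": 0,"tz": 0,"ax": 0,"ay": 0,"az": 0},{"tx": -4.0,"ty": 0,"tz": 0,"ax": 0,"ay": 0,"az": 0},{"tx": 0,"ty": -1.5,"tz": 4.0,"ax": 3.0,"ay": 0,"az": 0},{"tx": 0,"ty": -1.3,"tz": 4.1,"ax": 3.0,"ay": 0,"az": 0},{"tx": 0,"ty": -1.0,"tz": 4.2,"ax": 3.0,"ay": 0,"az": 0},{"tx": 0,"ty": -0.8,"tz": 4.2,"ax": 3.5,"ay": 0,"az": 0},{"tx": 0,"ty": -0.6,"tz": 4.3,"ax": 3.0,"ay": 0,"az": 0},{"tx": 0,"ty": -0.3,"tz": 4.3,"ax": 3.5,"ay": 0,"az": 0}]'

```text
t: 26.1
ee_pos: [444.6, 82.1, 182.5]
eef_rot: [[0.005, 1.0, -0.002], [0.0, -0.002, -1.0], [-1.0, 0.005, -0.0]]
contact_force: [0.3, 0.2, -0.1]
gripper_width: 51.2
```

```bash
python3 plan.py 45 440.7,-130.7,165,-16
python3 - <<'E'
from bench import get_image
import cv2
cv2.imwrite("pics/s12.png",cv2.resize(get_image("scene")[180:340,400:600,::-1],(750,600)))
E
```

```text
t 26.1 tcp [444.6  82.1 182.5] psi -0.1 tiltaxis [ 0.005  0.    -1.   ] F [ 0.3  0.2 -0.1] w 51.2
[{"tx": 0.3, "ty": -0.1, "tz": 4.3, "ax": 3.0, "ay": 0.0, "az": 0.0}, {"tx": 0.4, "ty": 0.2, "tz": 4.2, "ax": 3.0, "ay": 0.0, "az": 0.0}, {"tx": 0.3, "ty": 0.4, "tz": 4.2, "ax": 3.5, "ay": 0.0, "az": 0.0}, {"tx": 0.4, "ty": 0.6, "tz": 4.2, "ax": 3.0, "ay": 0.0, "az": 0.0}, {"tx": 0.35, "ty": 0.85, "tz": 4.24, "ax": 3.5, "ay": 0.0, "az": -0.5}]
```

View pics/s12.png

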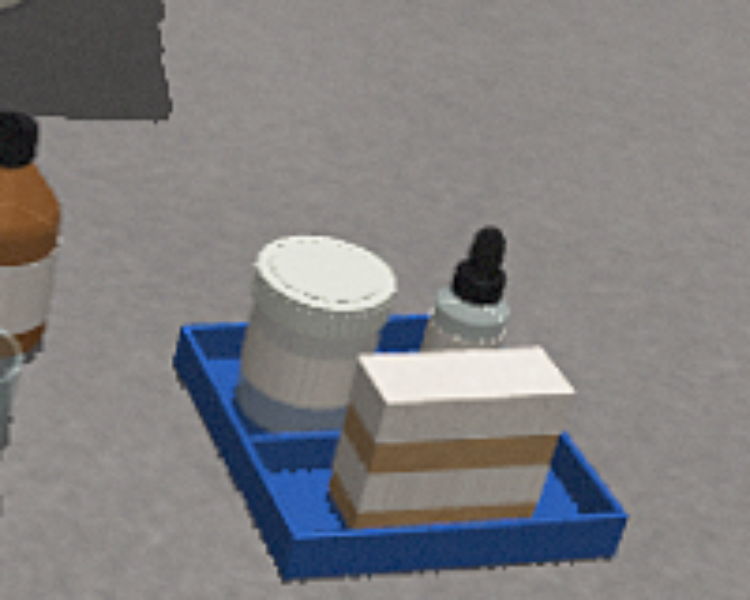

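Square tray is complete. Now the square white bottle, with a fresh fix from a picture on the way.

>>> apply_moves --targets '[{"tx": 0.3,"ty": -0.1,"tz": 4.3,"ax": 3.0,"ay": 0,"az": 0},{"tx": 0.4,"ty": 0.2,"tz": 4.2,"ax": 3.0,"ay": 0,"az": 0},{"tx": 0.3,"ty": 0.4,"tz": 4.2,"ax": 3.5,"ay": 0,"az": 0},{"tx": 0.4,"ty": 0.6,"tz": 4.2,"ax": 3.0,"ay": 0,"az": 0},{"tx": 0.4,"ty": 0.7,"tz": 3.2,"ax": 3.0,"ay": 0,"az": -0.5},{"tx": 0,"ty": 0,"tz": 0,"ax": 0,"ay": 0,"az": 0},{"tx": 0,"ty": 0,"tz": 0,"ax": 0,"ay": 0,"az": 0}]' --claw 1

```text
t: 26.85
ee_pos: [438.8, -134.9, 165.3]
eef_rot: [[-0.001, 0.958, -0.288], [-0.001, -0.288, -0.958], [-1.0, -0.001, 0.001]]
contact_force: [-0.7, 0.2, -0.0]
gripper_width: 85.2
```

```bash
python3 plan.py 30 440.7,-130.7,120,-16; python3 wv.py bottle 440.7 -130.7 -16 w13
```

```text
t 26.85 tcp [ 438.8 -134.9  165.3] psi -16.7 tiltaxis [-0.001 -0.001 -1.   ] F [-0.7  0.2 -0. ] w 85.2
[{"tx": 2.3, "ty": 0.0, "tz": -0.2, "ax": -0.5, "ay": 0.0, "az": 0.0}, {"tx": 2.23, "ty": 0.06, "tz": -0.26, "ax": 0.0, "ay": 0.0, "az": 0.0}]
```

View pics/w13.png

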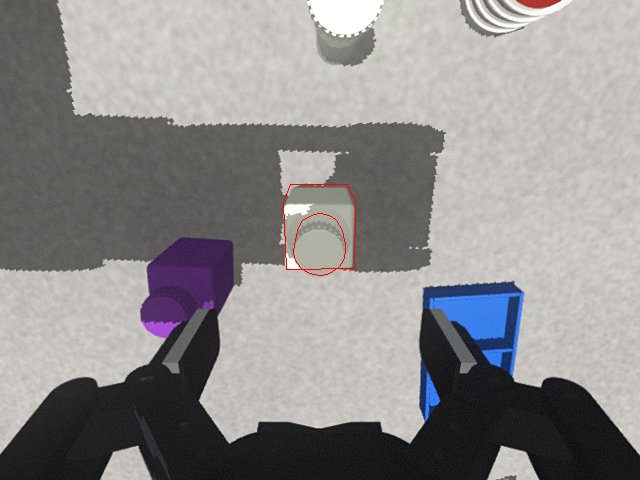

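>>> apply_moves --targets '[{"tx": 2.3,"ty": 0,"tz": -0.2,"ax": -0.5,"ay": 0,"az": 0},{"tx": 2.6,"ty": 0.1,"tz": -0.2,"ax": 0,"ay": 0,"az": 0},{"tx": 2.0,"ty": 0,"tz": 0,"ax": 0,"ay": 0,"az": 0},{"tx": 0,"ty": 0,"tz": 0,"ax": 0,"ay": 0,"az": 0},{"tx": 0,"ty": 0,"tz": 0,"ax": 0,"ay": 0,"az": 0}]'

```text
t: 27.4
ee_pos: [442.9, -125.9, 96.3]
eef_rot: [[0.003, 0.963, -0.269], [-0.001, -0.269, -0.963], [-1.0, 0.003, 0.0]]
contact_force: [0.3, -0.0, -0.6]
gripper_width: 85.7
```

```bash
python3 plan.py 30 440.7,-130.7,60,-16
```

```text
t 27.4 tcp [ 442.9 -125.9   96.3] psi -15.6 tiltaxis [ 0.003 -0.001 -1.   ] F [ 0.3 -0.  -0.6] w 85.7
[{"tx": 1.8, "ty": 0.0, "tz": 0.3, "ax": 0.0, "ay": 0.0, "az": 0.0}, {"tx": 1.83, "ty": -0.09, "tz": 0.22, "ax": 0.5, "ay": 0.0, "az": 0.0}]
```

>>> apply_moves --targets '[{"tx": 1.8,"ty": 0,"tz": 0.3,"ax": 0.5,"ay": 0,"az": 0},{"tx": 1.8,"ty": -0.1,"tz": 0.2,"ax": 0,"ay": 0,"az": 0},{"tx": 0.8,"ty": 0,"tz": 0,"ax": 0,"ay": 0,"az": 0},{"tx": 0,"ty": 0,"tz": 0,"ax": 0,"ay": 0,"az": 0},{"tx": 0,"ty": 0,"tz": 0,"ax": 0,"ay": 0,"az": 0}]'

```text
t: 27.9
ee_pos: [444.8, -129.2, 56.4]
eef_rot: [[0.01, 0.962, -0.274], [-0.003, -0.274, -0.962], [-1.0, 0.011, -0.0]]
contact_force: [0.4, -0.0, 1.0]
gripper_width: 85.4
```

```bash
python3 plan.py 30 440.7,-130.7,34,-16
```

```text
t 27.9 tcp [ 444.8 -129.2   56.4] psi -15.9 tiltaxis [ 0.01  -0.003 -1.   ] F [ 0.4 -0.   1. ] w 85.4
[{"tx": 2.24, "ty": -0.38, "tz": 0.26, "ax": 0.0, "ay": 0.0, "az": -0.5}]
```

>>> apply_moves --targets '[{"tx": 1.1,"ty": -0.4,"tz": 0.2,"ax": 0,"ay": 0,"az": -0.5},{"tx": 1.0,"ty": 0,"tz": 0,"ax": 0,"ay": 0,"az": 0},{"tx": 0,"ty": 0,"tz": 0,"ax": 0,"ay": 0,"az": 0},{"tx": 0,"ty": 0,"tz": 0,"ax": 0,"ay": 0,"az": 0}]'

```text
t: 28.3
ee_pos: [441.5, -130.3, 35.4]
eef_rot: [[0.004, 0.962, -0.274], [-0.001, -0.274, -0.962], [-1.0, 0.004, -0.0]]
contact_force: [-0.6, -0.6, -0.8]
gripper_width: 85.6
```

```bash
python3 plan.py 30 440.7,-130.7,34,-16
```

```text
t 28.3 tcp [ 441.5 -130.3   35.4] psi -15.9 tiltaxis [ 0.004 -0.001 -1.   ] F [-0.6 -0.6 -0.8] w 85.6
[{"tx": 0.14, "ty": -0.06, "tz": 0.06, "ax": 0.0, "ay": 0.0, "az": 0.0}]
```

>>> apply_moves --targets '[{"tx": 0,"ty": 0,"tz": 0,"ax": 0,"ay": 0,"az": 0},{"tx": 0,"ty": 0,"tz": 0,"ax": 0,"ay": 0,"az": 0},{"tx": 0,"ty": 0,"tz": 0,"ax": 0,"ay": 0,"az": 0},{"tx": 0,"ty": 0,"tz": 0,"ax": 0,"ay": 0,"az": 0},{"tx": 0,"ty": 0,"tz": 0,"ax": 0,"ay": 0,"az": 0},{"tx": 0,"ty": 0,"tz": 0,"ax": 0,"ay": 0,"az": 0},{"tx": 0,"ty": 0,"tz": 0,"ax": 0,"ay": 0,"az": 0}]' --claw 0

```text
t: 29.0
ee_pos: [441.4, -130.4, 35.8]
eef_rot: [[0.004, 0.962, -0.274], [-0.001, -0.274, -0.962], [-1.0, 0.004, -0.0]]
contact_force: [-0.6, 0.2, -1.5]
gripper_width: 49.2
```

```bash
python3 plan.py 45 442,-130,150,-15.9 533.8,-341.2,150,-12.7
```

```text
t 29.0 tcp [ 441.4 -130.4   35.8] psi -15.9 tiltaxis [ 0.004 -0.001 -1.   ] F [-0.6  0.2 -1.5] w 49.2
[{"tx": -3.8, "ty": 0.0, "tz": 0.0, "ax": 0.0, "ay": 0.0, "az": 0.0}, {"tx": -3.8, "ty": 0.0, "tz": 0.0, "ax": 0.0, "ay": 0.0, "az": 0.0}, {"tx": -3.82, "ty": 0.09, "tz": -0.05, "ax": 0.0, "ay": 0.0, "az": 0.0}, {"tx": 0.0, "ty": 2.4, "tz": 3.0, "ax": -0.5, "ay": 0.0, "az": 0.0}, {"tx": 0.0, "ty": 2.4, "tz": 3.0, "ax": -0.5, "ay": 0.0, "az": 0.0}, {"tx": 0.0, "ty": 2.4, "tz": 3.0, "ax": -0.5, "ay": 0.0, "az": 0.0}, {"tx": 0.0, "ty": 2.4, "tz": 3.0, "ax": -0.5, "ay": 0.0, "az": 0.0}, {"tx": 0.0, "ty": 2.3, "tz": 3.0, "ax": -0.5, "ay": 0.0, "az": 0.0}, {"tx": 0.06, "ty": 2.32, "tz": 3.11, "ax": -0.5, "ay": 0.0, "az": 0.0}]
```

Placing height for the bottle: TCP ≈ 39.8.

>>> apply_moves --targets '[{"tx": -2.0,"ty": 0,"tz": 0,"ax": 0,"ay": 0,"az": 0},{"tx": -3.5,"ty": 0,"tz": 0,"ax": 0,"ay": 0,"az": 0},{"tx": -3.5,"ty": 0,"tz": 0,"ax": 0,"ay": 0,"az": 0},{"tx": 0,"ty": 1.6,"tz": 2.0,"ax": 0,"ay": 0,"az": 0},{"tx": 0,"ty": 2.4,"tz": 3.0,"ax": -0.5,"ay": 0,"az": 0},{"tx": 0,"ty": 2.4,"tz": 3.0,"ax": -0.5,"ay": 0,"az": 0},{"tx": 0,"ty": 2.4,"tz": 3.0,"ax": -1.0,"ay": 0,"az": 0},{"tx": 0,"ty": 2.3,"tz": 3.0,"ax": -0.5,"ay": 0,"az": 0},{"tx": 0,"ty": 1.5,"tz": 2.0,"ax": -0.5,"ay": 0,"az": 0},{"tx": 0,"ty": 0,"tz": 0,"ax": 0,"ay": 0,"az": 0}]'

```text
t: 30.0
ee_pos: [523.0, -323.8, 129.0]
eef_rot: [[0.002, 0.976, -0.219], [-0.001, -0.219, -0.976], [-1.0, 0.002, 0.001]]
contact_force: [-0.1, 0.6, -2.0]
gripper_width: 49.3
```

```bash
python3 plan.py 45 533.8,-341.2,90,-12.7
```

```text
t 30.0 tcp [ 523.  -323.8  129. ] psi -12.6 tiltaxis [ 0.002 -0.001 -1.   ] F [-0.1  0.6 -2. ] w 49.3
[{"tx": 3.9, "ty": 1.43, "tz": 1.46, "ax": 0.0, "ay": 0.0, "az": 0.0}]
```

>>> apply_moves --targets '[{"tx": 1.5,"ty": 1.3,"tz": 1.3,"ax": 0,"ay": 0,"az": 0},{"tx": 2.0,"ty": 0,"tz": 0,"ax": 0,"ay": 0,"az": 0},{"tx": 0,"ty": 0,"tz": 0,"ax": 0,"ay": 0,"az": 0},{"tx": 0,"ty": 0,"tz": 0,"ax": 0,"ay": 0,"az": 0}]'

```text
t: 30.4
ee_pos: [531.9, -338.6, 92.6]
eef_rot: [[0.0, 0.975, -0.22], [0.0, -0.22, -0.975], [-1.0, 0.0, -0.001]]
contact_force: [0.4, -0.1, -1.5]
gripper_width: 49.4
```

```bash
python3 plan.py 45 533.8,-341.2,55,-12.7
python3 - <<'E'
from bench import get_image
import cv2
cv2.imwrite("pics/s14.png",cv2.resize(get_image("scene")[170:310,80:255,::-1],(750,600)))
E
```

```text
t 30.4 tcp [ 531.9 -338.6   92.6] psi -12.7 tiltaxis [ 0.  0. -1.] F [ 0.4 -0.1 -1.5] w 49.4
[{"tx": 3.76, "ty": 0.24, "tz": 0.22, "ax": 0.0, "ay": 0.0, "az": 0.0}]
```

View pics/s14.png

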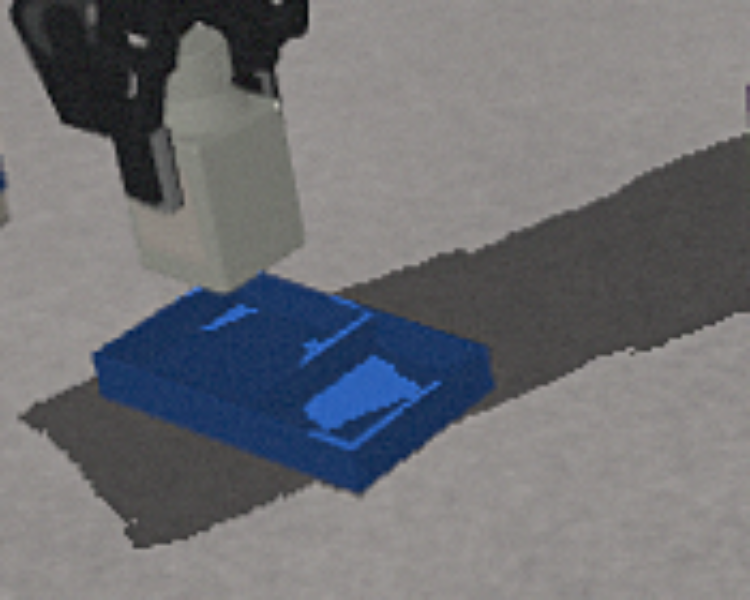

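>>> apply_moves --targets '[{"tx": 1.8,"ty": 0.2,"tz": 0.2,"ax": 0,"ay": 0,"az": 0},{"tx": 2.0,"ty": 0,"tz": 0,"ax": 0,"ay": 0,"az": 0},{"tx": 0,"ty": 0,"tz": 0,"ax": 0,"ay": 0,"az": 0},{"tx": 0,"ty": 0,"tz": 0,"ax": 0,"ay": 0,"az": 0}]'

```text
t: 30.85
ee_pos: [534.2, -340.3, 54.4]
eef_rot: [[0.002, 0.976, -0.219], [-0.001, -0.219, -0.976], [-1.0, 0.003, 0.0]]
contact_force: [0.8, -0.1, -1.3]
gripper_width: 49.0
```

```bash
python3 plan.py 45 533.8,-341.2,41,-12.7
```

```text
t 30.85 tcp [ 534.2 -340.3   54.4] psi -12.6 tiltaxis [ 0.002 -0.001 -1.   ] F [ 0.8 -0.1 -1.3] w 49.0
[{"tx": 1.34, "ty": -0.02, "tz": 0.1, "ax": 0.0, "ay": 0.0, "az": 0.0}]
```

>>> apply_moves --targets '[{"tx": 1.2,"ty": 0,"tz": 0.1,"ax": 0,"ay": 0,"az": 0},{"tx": 0.1,"ty": 0,"tz": 0,"ax": 0,"ay": 0,"az": 0},{"tx": 0,"ty": 0,"tz": 0,"ax": 0,"ay": 0,"az": 0}]'

```text
t: 31.15
ee_pos: [534.6, -341.6, 41.6]
eef_rot: [[0.004, 0.976, -0.219], [-0.002, -0.219, -0.976], [-1.0, 0.004, 0.001]]
contact_force: [0.8, 0.0, -0.9]
gripper_width: 49.3
```

```bash
python3 plan.py 45 533.8,-341.2,39.8,-12.7
```

```text
t 31.15 tcp [ 534.6 -341.6   41.6] psi -12.6 tiltaxis [ 0.004 -0.002 -1.   ] F [ 0.8  0.  -0.9] w 49.3
[{"tx": 0.18, "ty": -0.09, "tz": -0.02, "ax": 0.0, "ay": 0.0, "az": 0.0}]
```

>>> apply_moves --targets '[{"tx": 0.25,"ty": 0,"tz": 0,"ax": 0,"ay": 0,"az": 0},{"tx": 0.1,"ty": 0,"tz": 0,"ax": 0,"ay": 0,"az": 0}]'

```text
t: 31.35
ee_pos: [534.9, -341.9, 39.7]
eef_rot: [[0.004, 0.976, -0.219], [-0.002, -0.219, -0.976], [-1.0, 0.005, 0.001]]
contact_force: [-4.8, 3.5, 14.4]
gripper_width: 49.2
```

>>> apply_moves --targets '[{"tx": -0.1,"ty": 0,"tz": 0,"ax": 0,"ay": 0,"az": 0},{"tx": 0,"ty": 0,"tz": 0,"ax": 0,"ay": 0,"az": 0}]'

```text
t: 31.55
ee_pos: [535.4, -342.2, 41.5]
eef_rot: [[0.005, 0.976, -0.219], [-0.003, -0.219, -0.976], [-1.0, 0.006, 0.002]]
contact_force: [0.2, -0.0, -1.7]
gripper_width: 49.1
```

>>> apply_moves --targets '[{"tx": 0,"ty": 0,"tz": 0,"ax": 0,"ay": 0,"az": 0},{"tx": 0,"ty": 0,"tz": 0,"ax": 0,"ay": 0,"az": 0},{"tx": 0,"ty": 0,"tz": 0,"ax": 0,"ay": 0,"az": 0},{"tx": 0,"ty": 0,"tz": 0,"ax": 0,"ay": 0,"az": 0},{"tx": 0,"ty": 0,"tz": 0,"ax": 0,"ay": 0,"az": 0}]' --claw 0.9

```text
t: 32.05
ee_pos: [536.0, -342.7, 42.0]
eef_rot: [[0.007, 0.976, -0.219], [-0.004, -0.219, -0.976], [-1.0, 0.007, 0.002]]
contact_force: [0.5, 0.2, 0.2]
gripper_width: 76.5
```

```bash
python3 plan.py 30 535,-342,100,-12.7 45 535,-342,220,-12.7 491.7,-4.6,220,-12.7
```

```text
t 32.05 tcp [ 536.  -342.7   42. ] psi -12.6 tiltaxis [ 0.007 -0.004 -1.   ] F [0.5 0.2 0.2] w 76.5
[{"tx": -2.9, "ty": 0.0, "tz": 0.0, "ax": 0.0, "ay": 0.0, "az": 0.0}, {"tx": -2.9, "ty": -0.07, "tz": -0.03, "ax": 0.0, "ay": 0.0, "az": -0.5}, {"tx": -4.0, "ty": 0.0, "tz": 0.0, "ax": 0.0, "ay": 0.0, "az": 0.0}, {"tx": -4.0, "ty": 0.0, "tz": 0.0, "ax": 0.0, "ay": 0.0, "az": 0.0}, {"tx": -4.0, "ty": -0.02, "tz": 0.03, "ax": 0.0, "ay": 0.0, "az": 0.0}, {"tx": 0.0, "ty": -1.5, "tz": -4.0, "ax": 0.0, "ay": 0.0, "az": 0.0}, {"tx": 0.0, "ty": -1.4, "tz": -4.0, "ax": 0.0, "ay": 0.0, "az": 0.0}, {"tx": 0.0, "ty": -1.5, "tz": -4.0, "ax": 0.0, "ay": 0.0, "az": 0.0}, {"tx": 0.0, "ty": -1.4, "tz": -4.0, "ax": 0.0, "ay": 0.0, "az": 0.0}, {"tx": 0.0, "ty": -1.5, "tz": -4.0, "ax": 0.0, "ay": 0.0, "az": 0.0}]
[{"tx": 0.0, "ty": -1.4, "tz": -4.0, "ax": 0.0, "ay": 0.0, "az": 0.0}, {"tx": 0.0, "ty": -1.5, "tz": -4.0, "ax": 0.0, "ay": 0.0, "az": 0.0}, {"tx": -0.06, "ty": -1.4, "tz": -3.98, "ax": 0.0, "ay": 0.0, "az": 0.0}]
```

>>> apply_moves --targets '[{"tx": -2.0,"ty": 0,"tz": 0,"ax": 0,"ay": 0,"az": 0},{"tx": -3.5,"ty": 0,"tz": 0,"ax": 0,"ay": 0,"az": -0.5},{"tx": -4.0,"ty": 0,"tz": 0,"ax": 0,"ay": 0,"az": 0},{"tx": -4.0,"ty": 0,"tz": 0,"ax": 0,"ay": 0,"az": 0},{"tx": -3.0,"ty": 0,"tz": 0,"ax": 0,"ay": 0,"az": 0},{"tx": 0,"ty": -1.5,"tz": -4.0,"ax": 0,"ay": 0,"az": 0},{"tx": 0,"ty": -1.4,"tz": -4.0,"ax": 0,"ay": 0,"az": 0},{"tx": 0,"ty": -1.5,"tz": -4.0,"ax": 0,"ay": 0,"az": 0},{"tx": 0,"ty": -1.4,"tz": -4.0,"ax": 0,"ay": 0,"az": 0},{"tx": 0,"ty": -1.5,"tz": -4.0,"ax": 0,"ay": 0,"az": 0}]'

```text
t: 33.05
ee_pos: [508.6, -129.5, 213.6]
eef_rot: [[0.001, 0.974, -0.226], [-0.003, -0.226, -0.974], [-1.0, 0.002, 0.003]]
contact_force: [0.9, 0.8, 0.0]
gripper_width: 76.6
```

```bash
python3 plan.py 45 491.7,-4.6,200,-12.7
python3 - <<'E'
from bench import get_image
import cv2
cv2.imwrite("pics/s15.png",cv2.resize(get_image("scene")[170:310,80:255,::-1],(750,600)))
E
```

```text
t 33.05 tcp [ 508.6 -129.5  213.6] psi -13.0 tiltaxis [ 0.001 -0.003 -1.   ] F [0.9 0.8 0. ] w 76.6
[{"tx": 0.4, "ty": -1.5, "tz": -3.9, "ax": 0.0, "ay": 0.0, "az": 0.0}, {"tx": 0.5, "ty": -1.5, "tz": -3.9, "ax": 0.0, "ay": 0.0, "az": 0.0}, {"tx": 0.42, "ty": -1.47, "tz": -3.99, "ax": -0.5, "ay": 0.0, "az": 0.0}]
```

View pics/s15.png

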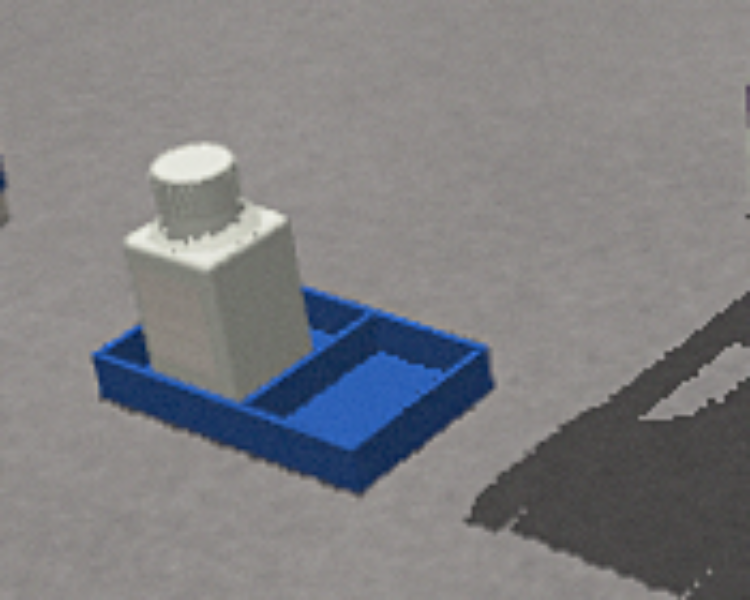

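Bottle is upright in the wide bay. Now the tube.

>>> apply_moves --targets '[{"tx": 0.4,"ty": -1.4,"tz": -3.8,"ax": 0,"ay": 0,"az": 0},{"tx": 0.4,"ty": -1.4,"tz": -3.8,"ax": 0,"ay": 0,"az": 0},{"tx": 0.4,"ty": -1.0,"tz": -2.5,"ax": -0.5,"ay": 0,"az": 0},{"tx": 0,"ty": 0,"tz": 0,"ax": 0,"ay": 0,"az": 0},{"tx": 0,"ty": 0,"tz": 0,"ax": 0,"ay": 0,"az": 0}]'

```text
t: 33.6
ee_pos: [491.6, -11.6, 201.8]
eef_rot: [[0.002, 0.977, -0.213], [0.0, -0.213, -0.977], [-1.0, 0.001, -0.0]]
contact_force: [0.5, -0.1, -0.0]
gripper_width: 76.9
```

```bash
python3 plan.py 45 491.7,-4.6,150,-12.7; python3 wv.py tube 491.7 -4.6 0 w16
```

```text
t 33.6 tcp [491.6 -11.6 201.8] psi -12.3 tiltaxis [ 0.002  0.    -1.   ] F [ 0.5 -0.1 -0. ] w 76.9
[{"tx": 2.6, "ty": -0.1, "tz": -0.3, "ax": 0.0, "ay": 0.0, "az": 0.0}, {"tx": 2.58, "ty": -0.05, "tz": -0.38, "ax": 0.5, "ay": 0.0, "az": 0.0}]
```

View pics/w16.png

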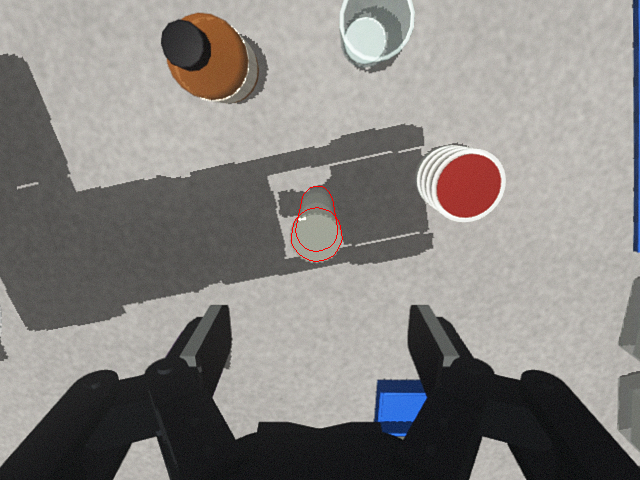

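>>> apply_moves --targets '[{"tx": 2.0,"ty": -0.1,"tz": -0.3,"ax": 0.5,"ay": 0,"az": 0},{"tx": 2.0,"ty": 0,"tz": -0.3,"ax": 0,"ay": 0,"az": 0},{"tx": 0,"ty": 0,"tz": 0,"ax": 0,"ay": 0,"az": 0},{"tx": 0,"ty": 0,"tz": 0,"ax": 0,"ay": 0,"az": 0}]'

```text
t: 34.05
ee_pos: [494.3, -9.8, 162.4]
eef_rot: [[0.005, 0.974, -0.226], [-0.001, -0.226, -0.974], [-1.0, 0.005, -0.0]]
contact_force: [0.2, -0.3, -0.2]
gripper_width: 77.0
```

```bash
python3 plan.py 45 491.7,-4.6,125,-12.7
```

```text
t 34.05 tcp [494.3  -9.8 162.4] psi -13.1 tiltaxis [ 0.005 -0.001 -1.   ] F [ 0.2 -0.3 -0.2] w 77.0
[{"tx": 3.73, "ty": -0.38, "tz": -0.45, "ax": -0.5, "ay": 0.0, "az": -0.5}]
```

>>> apply_moves --targets '[{"tx": 1.8,"ty": -0.4,"tz": -0.5,"ax": -0.5,"ay": 0,"az": -0.5},{"tx": 1.8,"ty": 0,"tz": 0,"ax": 0,"ay": 0,"az": 0},{"tx": 0,"ty": 0,"tz": 0,"ax": 0,"ay": 0,"az": 0},{"tx": 0,"ty": 0,"tz": 0,"ax": 0,"ay": 0,"az": 0}]'

```text
t: 34.45
ee_pos: [494.6, -6.6, 129.7]
eef_rot: [[0.001, 0.975, -0.221], [0.001, -0.221, -0.975], [-1.0, 0.001, -0.001]]
contact_force: [-0.8, -0.4, -0.0]
gripper_width: 76.8
```

```bash
python3 plan.py 25 491.7,-4.6,86,-12.7
```

```text
t 34.45 tcp [494.6  -6.6 129.7] psi -12.8 tiltaxis [ 0.001  0.001 -1.   ] F [-0.8 -0.4 -0. ] w 76.8
[{"tx": 2.2, "ty": -0.2, "tz": -0.1, "ax": 0.0, "ay": 0.0, "az": 0.0}, {"tx": 2.17, "ty": -0.13, "tz": -0.03, "ax": 0.0, "ay": 0.0, "az": 0.0}]
```

>>> apply_moves --targets '[{"tx": 2.1,"ty": -0.3,"tz": -0.1,"ax": 0,"ay": 0,"az": 0},{"tx": 2.0,"ty": -0.1,"tz": -0.1,"ax": 0,"ay": 0,"az": 0},{"tx": 0,"ty": 0,"tz": 0,"ax": 0,"ay": 0,"az": 0},{"tx": 0,"ty": 0,"tz": 0,"ax": 0,"ay": 0,"az": 0}]'

```text
t: 34.85
ee_pos: [495.3, -5.0, 93.3]
eef_rot: [[0.009, 0.975, -0.222], [0.0, -0.222, -0.975], [-1.0, 0.009, -0.002]]
contact_force: [1.0, 0.3, -0.1]
gripper_width: 77.0
```

```bash
python3 plan.py 25 491.7,-4.6,86,-12.7
```

```text
t 34.85 tcp [495.3  -5.   93.3] psi -12.8 tiltaxis [ 0.009  0.    -1.   ] F [ 1.   0.3 -0.1] w 77.0
[{"tx": 0.73, "ty": -0.37, "tz": 0.05, "ax": 0.0, "ay": 0.0, "az": -0.5}]
```

>>> apply_moves --targets '[{"tx": 0.7,"ty": -0.4,"tz": 0,"ax": 0,"ay": 0,"az": -0.5},{"tx": 0,"ty": 0,"tz": 0,"ax": 0,"ay": 0,"az": 0},{"tx": 0,"ty": 0,"tz": 0,"ax": 0,"ay": 0,"az": 0}]'

```text
t: 35.15
ee_pos: [493.0, -4.3, 88.6]
eef_rot: [[0.004, 0.975, -0.222], [0.002, -0.222, -0.975], [-1.0, 0.003, -0.003]]
contact_force: [0.5, 0.4, -0.3]
gripper_width: 76.9
```

```bash
python3 plan.py 25 491.7,-4.6,86,-12.7
```

```text
t 35.15 tcp [493.   -4.3  88.6] psi -12.9 tiltaxis [ 0.004  0.002 -1.   ] F [ 0.5  0.4 -0.3] w 76.9
[{"tx": 0.26, "ty": -0.12, "tz": 0.06, "ax": 0.0, "ay": 0.0, "az": 0.0}]
```

>>> apply_moves --targets '[{"tx": 0.3,"ty": -0.1,"tz": 0,"ax": 0,"ay": 0,"az": 0},{"tx": 0,"ty": 0,"tz": 0,"ax": 0,"ay": 0,"az": 0}]'

```text
t: 35.35
ee_pos: [492.4, -4.0, 86.0]
eef_rot: [[0.005, 0.975, -0.222], [0.002, -0.222, -0.975], [-1.0, 0.004, -0.003]]
contact_force: [-0.4, -0.4, -0.3]
gripper_width: 77.0
```

>>> apply_moves --targets '[{"tx": 0,"ty": 0,"tz": 0,"ax": 0,"ay": 0,"az": 0},{"tx": 0,"ty": 0,"tz": 0,"ax": 0,"ay": 0,"az": 0},{"tx": 0,"ty": 0,"tz": 0,"ax": 0,"ay": 0,"az": 0},{"tx": 0,"ty": 0,"tz": 0,"ax": 0,"ay": 0,"az": 0},{"tx": 0,"ty": 0,"tz": 0,"ax": 0,"ay": 0,"az": 0},{"tx": 0,"ty": 0,"tz": 0,"ax": 0,"ay": 0,"az": 0},{"tx": 0,"ty": 0,"tz": 0,"ax": 0,"ay": 0,"az": 0}]' --claw 0

```text
t: 36.05
ee_pos: [492.5, -4.0, 86.4]
eef_rot: [[0.005, 0.975, -0.222], [0.002, -0.222, -0.975], [-1.0, 0.004, -0.004]]
contact_force: [-0.1, 0.2, 2.1]
gripper_width: 33.2
```

```bash
python3 plan.py 45 492,-4.6,220,-12.7 549.4,-271.9,220,-12.7
python3 - <<'E'
from bench import get_image
import cv2
cv2.imwrite("pics/s17.png",cv2.resize(get_image("scene")[150:300,250:400,::-1],(600,600)))
E
```

```text
t 36.05 tcp [492.5  -4.   86.4] psi -12.8 tiltaxis [ 0.005  0.002 -1.   ] F [-0.1  0.2  2.1] w 33.2
[{"tx": -4.5, "ty": 0.0, "tz": 0.0, "ax": 0.0, "ay": 0.0, "az": 0.0}, {"tx": -4.4, "ty": 0.0, "tz": 0.0, "ax": 0.0, "ay": 0.0, "az": 0.0}, {"tx": -4.46, "ty": 0.02, "tz": 0.02, "ax": 0.0, "ay": 0.0, "az": 0.0}, {"tx": 0.0, "ty": 1.6, "tz": 3.5, "ax": 0.0, "ay": 0.0, "az": 0.0}, {"tx": 0.0, "ty": 1.7, "tz": 3.5, "ax": 0.0, "ay": 0.0, "az": 0.0}, {"tx": 0.0, "ty": 1.6, "tz": 3.6, "ax": 0.0, "ay": 0.0, "az": 0.0}, {"tx": 0.0, "ty": 1.7, "tz": 3.5, "ax": 0.0, "ay": 0.0, "az": 0.0}, {"tx": 0.0, "ty": 1.6, "tz": 3.6, "ax": 0.0, "ay": 0.0, "az": 0.0}, {"tx": 0.0, "ty": 1.7, "tz": 3.5, "ax": 0.0, "ay": 0.0, "az": 0.0}, {"tx": -0.04, "ty": 1.64, "tz": 3.59, "ax": 0.0, "ay": 0.0, "az": 0.0}]
```

View pics/s17.png

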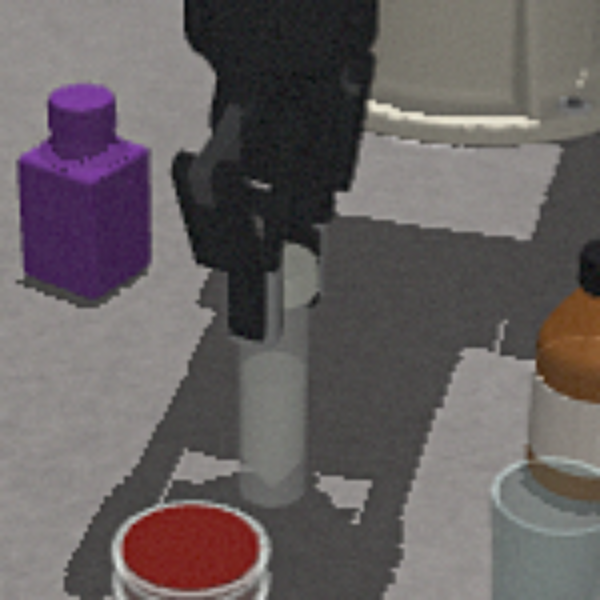

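>>> apply_moves --targets '[{"tx": -1.5,"ty": 0,"tz": 0,"ax": 0,"ay": 0,"az": 0},{"tx": -3.0,"ty": 0,"tz": 0,"ax": 0,"ay": 0,"az": 0},{"tx": -3.5,"ty": 0,"tz": 0,"ax": 0,"ay": 0,"az": 0},{"tx": -2.0,"ty": 0.5,"tz": 1.0,"ax": 0,"ay": 0,"az": 0},{"tx": 0,"ty": 1.2,"tz": 2.5,"ax": 0,"ay": 0,"az": 0},{"tx": 0,"ty": 1.6,"tz": 3.5,"ax": 0,"ay": 0,"az": 0},{"tx": 0,"ty": 1.6,"tz": 3.5,"ax": 0,"ay": 0,"az": 0},{"tx": 0,"ty": 1.6,"tz": 3.5,"ax": 0,"ay": 0,"az": 0},{"tx": 0,"ty": 1.6,"tz": 3.5,"ax": 0,"ay": 0,"az": 0},{"tx": 0,"ty": 1.0,"tz": 2.0,"ax": 0,"ay": 0,"az": 0}]'

```text
t: 37.1
ee_pos: [537.4, -219.5, 188.7]
eef_rot: [[0.003, 0.976, -0.217], [0.002, -0.217, -0.976], [-1.0, 0.002, -0.003]]
contact_force: [0.1, 0.3, -0.5]
gripper_width: 33.1
```

```bash
python3 plan.py 35 549.4,-271.9,180,-12.7
python3 - <<'E'
from bench import get_image
import cv2
cv2.imwrite("pics/s18.png",get_image("scene")[100:340,60:380,::-1].repeat(2,0).repeat(2,1))
E
```

```text
t 37.1 tcp [ 537.4 -219.5  188.7] psi -12.5 tiltaxis [ 0.003  0.002 -1.   ] F [ 0.1  0.3 -0.5] w 33.1
[{"tx": 0.4, "ty": 1.2, "tz": 2.4, "ax": 0.0, "ay": 0.0, "az": 0.0}, {"tx": 0.46, "ty": 1.11, "tz": 2.46, "ax": 0.0, "ay": 0.0, "az": 0.0}]
```

View pics/s18.png

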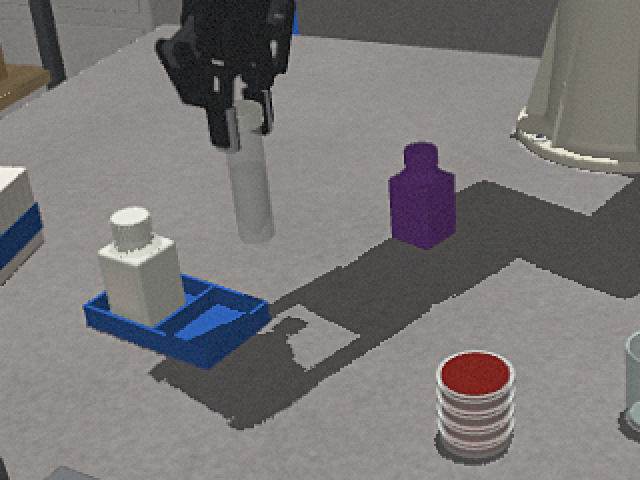

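>>> apply_moves --targets '[{"tx": 0,"ty": 0.8,"tz": 1.8,"ax": 0,"ay": 0,"az": 0},{"tx": 0,"ty": 1.0,"tz": 1.8,"ax": 0,"ay": 0,"az": 0},{"tx": 0,"ty": 0.3,"tz": 0.6,"ax": 0,"ay": 0,"az": 0},{"tx": 0,"ty": 0,"tz": 0,"ax": 0,"ay": 0,"az": 0},{"tx": 0,"ty": 0,"tz": 0,"ax": 0,"ay": 0,"az": 0}]'

```text
t: 37.65
ee_pos: [549.2, -269.8, 187.0]
eef_rot: [[0.001, 0.976, -0.22], [0.003, -0.22, -0.975], [-1.0, 0.0, -0.003]]
contact_force: [-0.8, -0.5, -1.0]
gripper_width: 33.1
```

```bash
python3 plan.py 35 549.4,-271.9,130,-12.7
```

```text
t 37.65 tcp [ 549.2 -269.8  187. ] psi -12.7 tiltaxis [ 0.001  0.003 -1.   ] F [-0.8 -0.5 -1. ] w 33.1
[{"tx": 2.8, "ty": 0.0, "tz": 0.1, "ax": 0.0, "ay": 0.0, "az": 0.0}, {"tx": 2.9, "ty": 0.06, "tz": 0.12, "ax": 0.0, "ay": 0.0, "az": 0.0}]
```

>>> apply_moves --targets '[{"tx": 2.5,"ty": 0,"tz": 0.1,"ax": 0,"ay": 0,"az": 0},{"tx": 3.0,"ty": 0,"tz": 0.1,"ax": 0,"ay": 0,"az": 0},{"tx": 1.0,"ty": 0,"tz": 0,"ax": 0,"ay": 0,"az": 0},{"tx": 0,"ty": 0,"tz": 0,"ax": 0,"ay": 0,"az": 0},{"tx": 0,"ty": 0,"tz": 0,"ax": 0,"ay": 0,"az": 0}]'

```text
t: 38.15
ee_pos: [549.6, -268.1, 122.3]
eef_rot: [[0.003, 0.976, -0.217], [0.003, -0.217, -0.976], [-1.0, 0.002, -0.004]]
contact_force: [0.4, -0.1, -0.6]
gripper_width: 33.1
```

```bash
python3 plan.py 35 549.4,-271.9,96,-12.7
python3 - <<'E'
from bench import get_image
import cv2
cv2.imwrite("pics/s19.png",cv2.resize(get_image("scene")[170:310,80:255,::-1],(750,600)))
E
```

```text
t 38.15 tcp [ 549.6 -268.1  122.3] psi -12.5 tiltaxis [ 0.003  0.003 -1.   ] F [ 0.4 -0.1 -0.6] w 33.1
[{"tx": 2.63, "ty": 0.06, "tz": 0.39, "ax": 0.0, "ay": 0.0, "az": 0.0}]
```

View pics/s19.png

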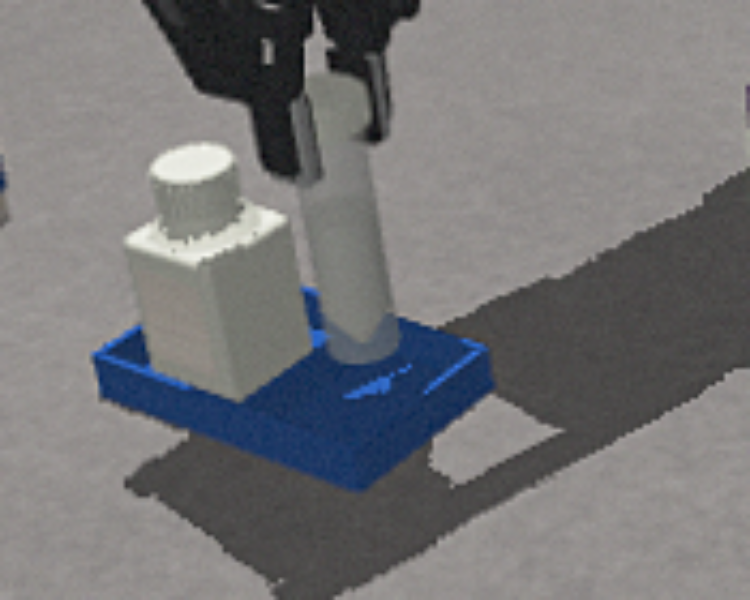

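>>> apply_moves --targets '[{"tx": 1.3,"ty": 0,"tz": 0.3,"ax": 0,"ay": 0,"az": 0},{"tx": 1.3,"ty": 0,"tz": 0.1,"ax": 0,"ay": 0,"az": 0},{"tx": 0,"ty": 0,"tz": 0,"ax": 0,"ay": 0,"az": 0},{"tx": 0,"ty": 0,"tz": 0,"ax": 0,"ay": 0,"az": 0}]'

```text
t: 38.6
ee_pos: [550.3, -272.9, 96.8]
eef_rot: [[0.007, 0.976, -0.217], [0.001, -0.217, -0.976], [-1.0, 0.006, -0.002]]
contact_force: [-0.3, -0.2, -1.1]
gripper_width: 33.5
```

```bash
python3 plan.py 35 549.4,-271.9,90.4,-12.7
```

```text
t 38.6 tcp [ 550.3 -272.9   96.8] psi -12.5 tiltaxis [ 0.007  0.001 -1.   ] F [-0.3 -0.2 -1.1] w 33.5
[{"tx": 0.64, "ty": -0.12, "tz": -0.08, "ax": 0.0, "ay": 0.0, "az": -0.5}]
```

>>> apply_moves --targets '[{"tx": 0.5,"ty": -0.1,"tz": 0,"ax": 0,"ay": 0,"az": -0.5},{"tx": 0,"ty": 0,"tz": 0,"ax": 0,"ay": 0,"az": 0},{"tx": 0,"ty": 0,"tz": 0,"ax": 0,"ay": 0,"az": 0}]'

```text
t: 38.9
ee_pos: [549.5, -272.9, 91.6]
eef_rot: [[-0.003, 0.976, -0.217], [0.003, -0.217, -0.976], [-1.0, -0.003, -0.002]]
contact_force: [0.2, -0.2, -0.6]
gripper_width: 33.0
```

>>> apply_moves --targets '[{"tx": 0.2,"ty": 0,"tz": 0,"ax": 0,"ay": 0,"az": 0},{"tx": 0.1,"ty": 0,"tz": 0,"ax": 0,"ay": 0,"az": 0}]'

```text
t: 39.1
ee_pos: [550.1, -273.3, 90.4]
eef_rot: [[-0.001, 0.976, -0.217], [0.002, -0.217, -0.976], [-1.0, -0.002, -0.002]]
contact_force: [-4.2, 1.4, 13.9]
gripper_width: 33.0
```

>>> apply_moves --targets '[{"tx": -0.1,"ty": 0,"tz": 0,"ax": 0,"ay": 0,"az": 0},{"tx": 0,"ty": 0,"tz": 0,"ax": 0,"ay": 0,"az": 0}]'

```text
t: 39.3
ee_pos: [550.4, -273.5, 92.1]
eef_rot: [[-0.0, 0.976, -0.217], [0.002, -0.217, -0.976], [-1.0, -0.001, -0.002]]
contact_force: [-0.5, 0.2, -0.6]
gripper_width: 33.2
```

>>> apply_moves --targets '[{"tx": 0,"ty": 0,"tz": 0,"ax": 0,"ay": 0,"az": 0},{"tx": 0,"ty": 0,"tz": 0,"ax": 0,"ay": 0,"az": 0},{"tx": 0,"ty": 0,"tz": 0,"ax": 0,"ay": 0,"az": 0},{"tx": 0,"ty": 0,"tz": 0,"ax": 0,"ay": 0,"az": 0},{"tx": 0,"ty": 0,"tz": 0,"ax": 0,"ay": 0,"az": 0}]' --claw 0.8

```text
t: 39.8
ee_pos: [550.6, -273.5, 92.0]
eef_rot: [[-0.0, 0.976, -0.217], [0.002, -0.217, -0.976], [-1.0, -0.0, -0.002]]
contact_force: [-0.1, 0.3, -0.6]
gripper_width: 68.0
```

>>> apply_moves --targets '[{"tx": -1.5,"ty": 0,"tz": 0,"ax": 0,"ay": 0,"az": 0},{"tx": -3.0,"ty": 0,"tz": 0,"ax": 0,"ay": 0,"az": 0},{"tx": -4.0,"ty": 0,"tz": 0,"ax": 0,"ay": 0,"az": 0},{"tx": -4.0,"ty": 0,"tz": 0,"ax": 0,"ay": 0,"az": 0},{"tx": -2.0,"ty": -3.0,"tz": 0,"ax": 0,"ay": 0,"az": 0},{"tx": 0,"ty": -4.0,"tz": 1.0,"ax": 0,"ay": 0,"az": 0},{"tx": 0,"ty": -4.0,"tz": 2.0,"ax": 0,"ay": 0,"az": 0},{"tx": 0,"ty": -3.0,"tz": 2.0,"ax": 0,"ay": 0,"az": 0},{"tx": 0,"ty": 0,"tz": 0,"ax": 0,"ay": 0,"az": 0},{"tx": 0,"ty": 0,"tz": 0,"ax": 0,"ay": 0,"az": 0}]'

```text
t: 40.8
ee_pos: [399.8, -292.7, 253.1]
eef_rot: [[0.008, 0.976, -0.216], [-0.004, -0.216, -0.976], [-1.0, 0.008, 0.002]]
contact_force: [-0.5, 0.5, 0.9]
gripper_width: 68.1
```

Run:
```python
from h import *
from bench import get_image,sensors,models
print(sensors.get_obs()["t"],sensors.get_obs()["ee_pos"])
P=[("slides",531.9,327.4,19.2),("jar",472.5,274.5,0),("dropper",448.2,342.7,0),("bottle",534.6,-341.6,-12.7),("tube",549.8,-273,0)]
for c in("scene","top"):
    b=get_image(c)[:,:,::-1].copy();cv2.imwrite(f"pics/{c}_end.png",b)
for n in "slides_mid jar_mid dropper_mid bottle_mid tube_mid beaker_mid amber_mid dishes_mid".split():
  for c in("scene","top"):
    print(n,c,[(np.round(d["point"]).tolist(),round(d["confidence"],2)) for d in models.spot_point(c,n)[:2]])
```

```text
40.8 [ 399.81446749 -292.69479059  253.11488433]
slides_mid scene [([534.0, 334.0, 36.0], 0.88), ([537.0, -345.0, 58.0], 0.46)]
slides_mid top [([530.0, 329.0, 45.0], 0.89)]
jar_mid scene [([474.0, 273.0, 37.0], 0.77)]
jar_mid top [([473.0, 274.0, 41.0], 0.8), ([496.0, 314.0, -3.0], 0.62)]
dropper_mid scene [([453.0, 342.0, 51.0], 0.73)]
dropper_mid top [([448.0, 343.0, 52.0], 0.86)]
bottle_mid scene [([537.0, -344.0, 58.0], 0.77), ([451.0, 341.0, 51.0], 0.66)]
bottle_mid top [([536.0, -345.0, 59.0], 0.95), ([327.0, -148.0, 50.0], 0.92)]
tube_mid scene [([545.0, -278.0, 63.0], 0.57)]
tube_mid top [([545.0, -273.0, 61.0], 0.97)]
beaker_mid scene [([560.0, 124.0, 37.0], 0.63)]
beaker_mid top [([559.0, 124.0, 36.0], 0.97)]
amber_mid scene [([442.0, 133.0, 50.0], 0.79)]
amber_mid top [([437.0, 126.0, 56.0], 0.63)]
dishes_mid scene [([619.0, -8.0, 31.0], 0.86)]
dishes_mid top [([614.0, -4.0, 31.0], 0.96), ([536.0, -346.0, 56.0], 0.25)]
```

View pics/scene_end.png

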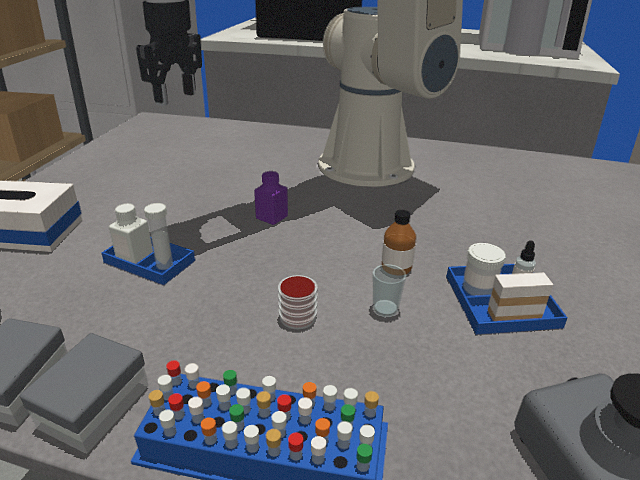

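View pics/top_end.png

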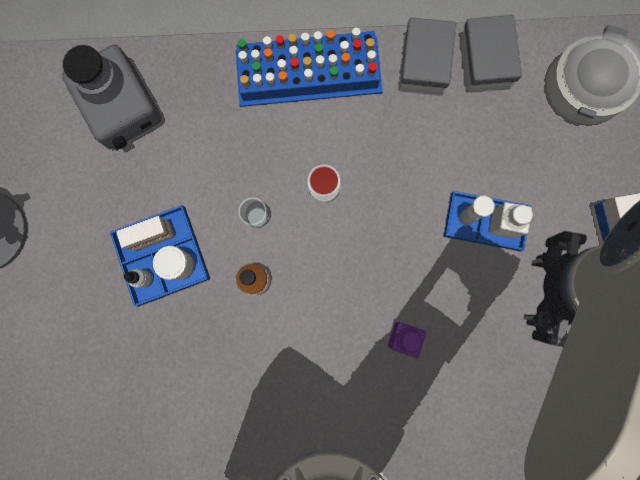

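Run:
```python
from h import *
P=[("slides",531.9,327.4,19.2),("jar",472.5,274.5,0),("dropper",448.2,342.7,0),("bottle",534.6,-341.6,-12.7),("tube",549.8,-273,0)]
O=[]
for c,rois in(("top",[(180,300,105,215),(180,300,435,545)]),("scene",[(230,340,440,570),(190,290,95,205)])):
    b=cv2.imread(f"pics/{c}_end.png");S=3
    B=cv2.resize(b,None,fx=S,fy=S,interpolation=cv2.INTER_CUBIC)
    for n,x,y,a in P:
        for Q in SH[n]:
            h=cv2.convexHull((proj(c,place(Q,x,y,a,4))*S+1).astype(np.float32));cv2.polylines(B,[np.round(h).astype(np.int32)],True,(0,0,255),1)
    for r in rois:O.append(cv2.resize(B[r[0]*S:r[1]*S,r[2]*S:r[3]*S],(390,300)))
cv2.imwrite("pics/chk.png",np.vstack([np.hstack(O[:2]),np.hstack(O[2:])]))
```

```text
(no output)
```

View pics/chk.png

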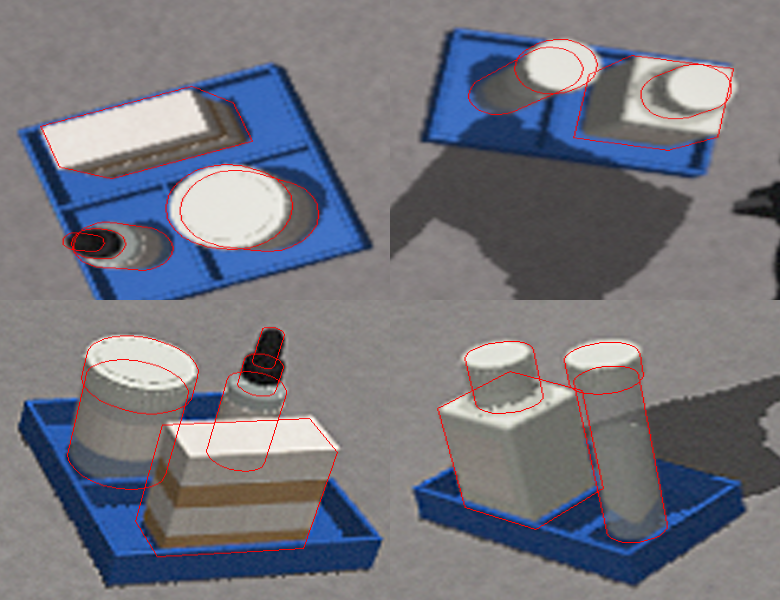

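The upright models at floor height (z = 4 mm) match all five things in both views. Handing in.

```bash
python3 -c "
from bench import ticket,sensors
print(ticket.close_job());print(sensors.get_obs()['t'])"
```

```text
the job is handed in; nothing more can be done
None
the job is handed in; nothing more can be done
```

Both kits are made up and the job is handed in, at about 42 s of the 122 s allowed. I placed the slides, jar and dropper in the square tray, then the white square bottle and the tube in the oblong tray, in that order. Each one was lowered until it touched the floor of its bay, then let go.

**Last checks:**
- **Position:** upright outlines drawn 4 mm above the bench (the tray floor) matched all five things in the scene and top pictures.
- **Left standing:** the beaker, amber bottle and dishes were found within about 8 mm of where they began, and the purple look-alike was not touched.
- **Gripper:** it ended open and clear of everything, at about z = 253 mm.

**Disagreements:** the networks put the white bottle's mid-point at 58–59 mm (expected 54) and a few other points up to about 7 mm off. That is a little more than their stated 4 mm. The pictures showed no tilt or misfit, so I left everything as placed. The highest wrist force I read was about 23 N.

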